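# Close a sealed stationery box: seat the lid and snap its four clips corner to corner

### The arm

A 6-joint arm with a two-finger parallel gripper is mounted at the origin on a cart in front of the work surface, level with it; the furniture and walls round the work are solid. World frame = base frame: x ahead of the robot, y to its left, z up, the work surface at z = 0. Lengths are in m, angles in degrees, forces in N, time in s.
With the tool pointing down it reaches from about 0.4 to 0.825 m from the base axis. Payload 7 kg.
Tool frame: the origin (TCP) lies between the finger pads; the fingertips stand 19 mm ahead of it and the grasp point (between the pads) is the TCP (r.finger_overhang is the distance from the TCP to the fingertips, in m); z points along the fingers, y is the direction in which the jaws open and shut (so a half turn about z gives the same grasp; the last joint's range is limited). The gripper opens to 88 mm and grips with 3 to 60 N. Pads are 19 mm wide; open, the fingers measure 130 mm over their backs; the gripper's body (78 mm by 193 mm) begins 47 mm behind the grasp point.
Start: joints at [88.184, 20.546, 0.682, 0, -70.136, -16.507], TCP at [0.212, 0.641, 0.246] pointing down, gripper open.
Joint ranges: [-176.03, 176.03], [-82.01, 121.73], [-58.28, 71.71], [-173.87, 95.51], [-174.79, -0.11], [-173.66, 173.66]. Speed limits (degrees/s): [136.94, 136.94, 172.46, 180, 180, 180].

### API

Orientations are given as [roll, pitch, yaw] about the fixed x, y, z axes, in that order (R = Rz(yaw) Ry(pitch) Rx(roll)).
In Python, from plant import r, optics gives the robot as it stands. The module is installed in compiled form; this text tells all that it offers.
- The arm moves only by the tool step_arm, never from a script. Its argument "increments" is a list of rows, each an object of numbers: "tx", "ty", "tz": the shift along the world's x, y, z in mm; "ax", "ay", "az": the turn, a rotation vector about the world's x, y, z in degrees; "claw": the gripper command: -1 is shut, 1 is fully open, values between are in proportion. In form: [{"tx": .., "ty": .., "tz": .., "ax": .., "ay": .., "az": .., "claw": ..}, ...]. A call has 1 to 12 rows; each row shifts and turns the commanded pose from where the row before left it; what a row does not reach is not made up. A row lasts 1/10 s, in which the tool goes at most 50 mm and 8.59 degrees, less where a joint would pass 70% of its speed; a pose out of reach is approached as far as the arm can. A call with a gripper value outside its range is refused whole. The fingers move at their own pace and stop on an object; "newtons" is the grip in N (left out, the last holds). Time passes only in rows, so rows that do not move let the fingers close. It gives the time, the measured TCP pose, the force and the opening at its end, in the units of the state.
- r.get_state(): the state, without advancing time (a new reading comes with each control period).
- optics.capture(name): name is "scene" or "top" or "wrist"; returns a dict with "image" (384x512x3 uint8, blue, green, red), "depth" (384x512 float32, m along the optical axis (not along the pixel's ray), 0 where there is no reading), "fx", "fy", "cx", "cy" (pixels), "R" (3x3) and "t" (3): a world point X has camera coordinates R X + t. Camera axes: x right, y down, z forward; pixel columns grow to the right and rows downward; lengths in m; the calibration is good to about 2 mm. A picture is of the moment at which its call begins.
- r.close_job(): hands the job in, once; it reports no verdict.
The state is a dict: "time_s": time; "joints": joint angles; "qd": joint speeds; "joint_torque": joint torques, N m; "tcp_pos": TCP position; "eef_rot": TCP orientation; "contact_force": force on the tool from outside, world axes, zero at the start; "moment": the same for the moment, N m; "gripper_width": finger opening in m.
Only numpy, scipy, OpenCV 4.12 (cv2) and the standard library are available. Lean on these libraries where they do the work, as an engineer would, in place of code of your own. Each camera call takes 0.05 s, during which the arm holds its last target. There are 200 camera calls.

### The job

Put the lid on the open stationery box so that it sits square on the foam seal with all four clips still up, then press each clip down over the rim until it snaps and holds. Work from corner to diagonally opposite corner, so that the first two clips shut are opposite ones and the seal is drawn down evenly, and press no harder than it takes, because the clips crack at about 20 N; leave the mug, the stapler and the hole punch where they are.

Things in the scene. Friction and masses are not known exactly. Their poses are not given: they have to be found in the camera images.
- storage_box: White open plastic box on non-slip feet (stays put), supplies inside. 150 x 210 mm (x by y) over its out-turned rim, rim top at 70 mm, rim 6 mm thick with rounded edge, mouth 124 x 184 mm. On the rim a black foam seal, set unevenly with use, 5.5 to 7.1 mm proud by corner; 5 N/mm in all, hard once 2.8 mm is taken up. Origin: centre of the underside; x the short way, y the long way, z up.
- mouth (a point): Centre of the box mouth at the height of the rim top, 70 mm above the box's origin; axes as the box.
- lid: Loose pale lid, 0.35 to 0.5 kg, right way up on the desk; plate 148 x 208 x 4 mm, same after a half turn. The plug below enters the mouth with 0.8 mm play a side and a 3 mm rounded lead-in. Origin: centre of the plug's underside, on the desk; plate underside 16, top 20, raised panel 22 mm above it. On the box its origin is 9.5 to 11.5 mm below the rim top, clipped 11.5 to 13. x short, y long way.
- lid_grip (a point): Point to grip: middle of the upright bar on the lid, 46 mm above the lid's origin, axes as the lid. The bar is 108 mm long along y, 20 mm wide along x, its top 52 mm and its lower edge 40 mm above the lid's origin, on a foot at each end.
- clip_a (a joint): Angle of the hinged clip at the lid's -x +y corner (rad): 0 fully shut, grows as it swings up, at most 0.65. Stiff hinge: it stays where it is left and yields to 1 to 3 N at the pad. Hinge line along the lid's y, at x -53, y 62, z 23.5 mm in the lid's frame. The lip meets the rim at 0.15 to 0.3 rad and snaps under it below 0.1; let go before, it springs back or stays half shut.
- clip_b (a joint): Angle of the hinged clip at the lid's -x -y corner (rad): 0 fully shut, grows as it swings up, at most 0.65. Stiff hinge: it stays where it is left and yields to 1 to 3 N at the pad. Hinge line along the lid's y, at x -53, y -62, z 23.5 mm in the lid's frame. The lip meets the rim at 0.15 to 0.3 rad and snaps under it below 0.1; let go before, it springs back or stays half shut.
- clip_c (a joint): Angle of the hinged clip at the lid's +x -y corner (rad): 0 fully shut, grows as it swings up, at most 0.65. Stiff hinge: it stays where it is left and yields to 1 to 3 N at the pad. Hinge line along the lid's y, at x 53, y -62, z 23.5 mm in the lid's frame. The lip meets the rim at 0.15 to 0.3 rad and snaps under it below 0.1; let go before, it springs back or stays half shut.
- clip_d (a joint): Angle of the hinged clip at the lid's +x +y corner (rad): 0 fully shut, grows as it swings up, at most 0.65. Stiff hinge: it stays where it is left and yields to 1 to 3 N at the pad. Hinge line along the lid's y, at x 53, y 62, z 23.5 mm in the lid's frame. The lip meets the rim at 0.15 to 0.3 rad and snaps under it below 0.1; let go before, it springs back or stays half shut.
- latch_a: Grey clip at the lid's -x +y corner, diagonal to latch_c. Origin: top middle of its 9 x 44 mm thumb pad, to be pressed down with closed fingertips; x outward, z up when shut. Shut: x -75.5, y 62, z 27 mm in the lid's frame, 14 to 16 over the rim top; open: up to 15 higher, 7 inward. Resists from 22 mm over the rim, peaks at 4 to 14 N, drops at the snap, then stiff (20 N/mm), seal bottomed.
- latch_b: Grey clip at the lid's -x -y corner, diagonal to latch_d. Origin: top middle of its 9 x 44 mm thumb pad, to be pressed down with closed fingertips; x outward, z up when shut. Shut: x -75.5, y -62, z 27 mm in the lid's frame, 14 to 16 over the rim top; open: up to 15 higher, 7 inward. Resists from 22 mm over the rim, peaks at 4 to 14 N, drops at the snap, then stiff (20 N/mm), seal bottomed.
- latch_c: Grey clip at the lid's +x -y corner, diagonal to latch_a. Origin: top middle of its 9 x 44 mm thumb pad, to be pressed down with closed fingertips; x outward, z up when shut. Shut: x 75.5, y -62, z 27 mm in the lid's frame, 14 to 16 over the rim top; open: up to 15 higher, 7 inward. Resists from 22 mm over the rim, peaks at 4 to 14 N, drops at the snap, then stiff (20 N/mm), seal bottomed.
- latch_d: Grey clip at the lid's +x +y corner, diagonal to latch_b. Origin: top middle of its 9 x 44 mm thumb pad, to be pressed down with closed fingertips; x outward, z up when shut. Shut: x 75.5, y 62, z 27 mm in the lid's frame, 14 to 16 over the rim top; open: up to 15 higher, 7 inward. Resists from 22 mm over the rim, peaks at 4 to 14 N, drops at the snap, then stiff (20 N/mm), seal bottomed.
- mug: White spotted mug with coffee, 82 x 114 x 91 mm, origin at the centre of its foot. Leave alone.
- stapler: Black stapler, 36 x 134 x 43 mm, origin at the centre of its underside. Leave alone.
- hole_punch: Hole punch, 67 x 104 x 56 mm, origin at the centre of its underside. Leave alone.

How it is judged:
By the outcome, as a careful person would: the job done as asked, in the order asked, and still so for the second after the job is handed in, with the robot touching nothing.
It also fails if it takes over 64 s, if anything falls off the work surface, if the arm or the gripper's body presses on something with over 40 N, if the wrist force passes 120 N, or if a joint passes its speed limit or range.

## Working session

There is one attempt and no reset: what is moved stays moved. The work goes in short steps, Python scripts to look and compute and a tool call to move; the robot and the scene stay as the last step left them, time stands still between calls to the robot, and variables do not carry over. Pictures are saved under pics/ and viewed, about 8 in all and at most 12, crops included, and the job is handed in when it is done.

Besides the shell and the picture viewer there is one more tool, called in YAML: its name, and indented under it one key for each argument. step_arm: Moves the arm, as the interface text tells. Its arguments: {"type":"object","properties":{"increments":{"type":"array","items":{"type":"object","properties":{"tx":{"type":"number"},"ty":{"type":"number"},"tz":{"type":"number"},"ax":{"type":"number"},"ay":{"type":"number"},"az":{"type":"number"},"claw":{"type":"number"}}}},"newtons":{"type":"number"}},"required":["increments"]}

```bash
mkdir -p pics; cat > h.py <<'E'
import numpy as np,cv2
from plant import r,optics
def cap(n,f=None):
    c=optics.capture(n)
    if f: cv2.imwrite('pics/'+f,c['image'])
    np.savez(''+(f or n)+'.npz',**c)
    return c
def cloud(c):
    d=c['depth'];v,u=np.mgrid[:d.shape[0],:d.shape[1]]
    P=np.stack([(u-c['cx'])*d/c['fx'],(v-c['cy'])*d/c['fy'],d],-1)
    W=(P-np.array(c['t']))@np.array(c['R'])
    W[d==0]=np.nan
    return W
E
python3 - <<'E'
from h import *
a=cap('top','top0.png');b=cap('scene','scene0.png')
cv2.imwrite('pics/both0.png',cv2.resize(np.vstack([a['image'],b['image']]),(400,600)) )
cv2.imwrite('pics/t0.png',cv2.resize(a['image'],(784,588)))
s=r.get_state();print(s)
for c in(a,b): print(-np.array(c['R']).T@c['t'],c['fx'],np.array(c['R'])[2])
E
```

```text
{'time_s': 0.1, 'joints': array([ 8.81833484e+01,  2.05858963e+01,  6.39338900e-01, -1.94878949e-02,
       -7.01373006e+01, -1.65076196e+01]), 'qd': array([-0.01237032,  0.01302204,  0.21092936,  0.08027988, -0.11871442,
       -0.05446105]), 'joint_torque': array([-1.31723857e-03, -5.84161162e+01,  2.93752581e+01,  7.01555282e+00,
        1.02000209e-02, -5.51321727e-05]), 'tcp_pos': array([0.21209223, 0.64036905, 0.24472946]), 'eef_rot': array([ 1.79914392e+02, -6.26419511e-03, -1.83309014e+01]), 'contact_force': array([-0.05080608,  0.81149767, -0.6564279 ]), 'moment': array([-0.00396514, -0.04816687, -0.04225896]), 'gripper_width': 0.08752167104482209}
[ 0.4990007  -0.03601107  1.04621093] 365.4551099148213 [ 0.1106794   0.02483376 -0.99354585]
[0.08518354 0.59392453 0.62482516] 403.3263332907718 [ 0.55391661 -0.61717913 -0.55880794]
```

View pics/t0.png

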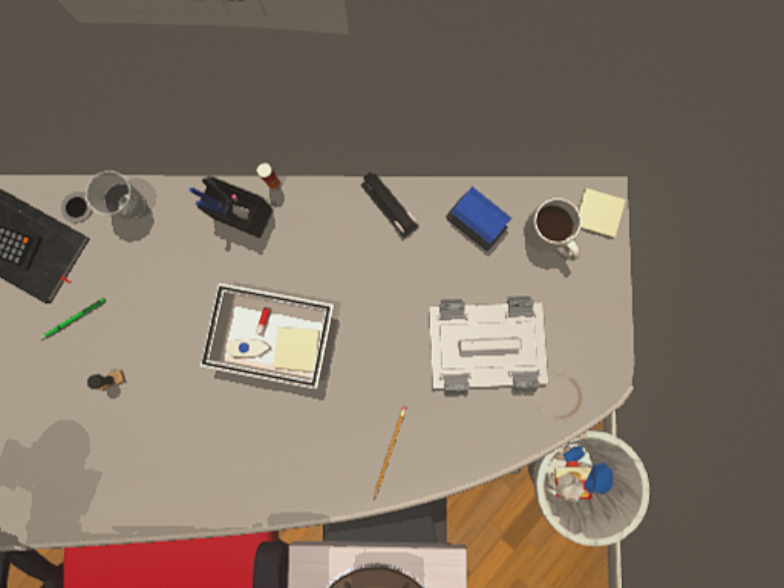

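View pics/scene0.png

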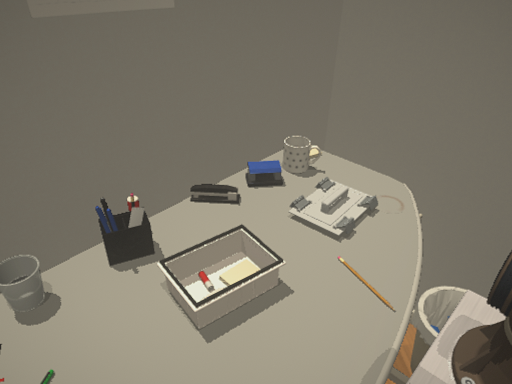

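The top view (784-px scale) shows the box at about (268,335), the lid at (490,345) with its bar along world y, and the clips up. The stapler, punch and mug lie behind them. The scene view agrees. Next I measure.

```bash
cat > m.py <<'E'
from h import *
def rect(P,lab):
    q=(P[:,:2]*1000).astype(np.float32);R=cv2.minAreaRect(q);b=cv2.boxPoints(R)
    e=[b[1]-b[0],b[2]-b[1]];L=max(e,key=np.linalg.norm)
    yaw=(np.degrees(np.arctan2(L[1],L[0]))-90+90)%180-90
    print(lab,len(q),'c',np.round(R[0],1),'size',np.round(R[1],1),'yaw of y-axis',round(yaw,2),'z med',np.round(np.median(P[:,2])*1000,1))
    return R
E
python3 - <<'E'
from m import *
for f in('top0.png','scene0.png'):
    c=dict(np.load(f+'.npz'));W=cloud(c);Z=W[...,2]
    print(f)
    def near(x,y,rad): return (np.hypot(W[...,0]-x,W[...,1]-y)<rad)
    t=np.load('top0.png.npz')
    Wt=cloud(dict(t)); s=512/784
    pb=Wt[int(335*s),int(268*s)];pl=Wt[int(345*s),int(490*s)]
    print('seeds',pb,pl)
    nb=near(pb[0],pb[1],.16);nl=near(pl[0],pl[1],.16)
    Zb=Z[nb&np.isfinite(Z)]; print('z hist box',np.histogram(Zb*1000,bins=range(-5,95,5)))
    Zl=Z[nl&np.isfinite(Z)]; print('z hist lid',np.histogram(Zl*1000,bins=range(-4,70,4)))
    rect(W[nb&(Z>.064)&(Z<.085)],'rim')
    g=c['image'].max(-1)
    rect(W[nb&(Z>.064)&(Z<.085)&(g<70)],'seal')
    rect(W[nl&(Z>.012)&(Z<.03)],'lid')
    rect(W[nl&(Z>.046)&(Z<.058)],'bar')
E
```

```text
top0.png
seeds [0.52706748 0.20584094 0.01019482] [ 0.51049615 -0.19745444  0.05181184]
z hist box (array([3651, 2028, 1153,  193,  782,  256,   42,   40,   40,   38,   42,
         47,   40,   56,  484,  432,  279,    1,    0]), array([-5,  0,  5, 10, 15, 20, 25, 30, 35, 40, 45, 50, 55, 60, 65, 70, 75,
       80, 85, 90]))
z hist lid (array([3660, 1744,   25,    0,  100, 1452, 1564,  405,  178,  150,  108,
          9,   20,  200,   68,    1,    0,    0]), array([-4,  0,  4,  8, 12, 16, 20, 24, 28, 32, 36, 40, 44, 48, 52, 56, 60,
       64, 68]))
rim 1208 c [525.1 194.7] size [210.6 149.9] yaw of y-axis -10.29 z med 71.0
seal 267 c [523.5 195.1] size [198.5 137.7] yaw of y-axis -10.09 z med 75.2
lid 3624 c [ 512.1 -198.7] size [173.3 208.9] yaw of y-axis 2.8 z med 20.5
bar 284 c [ 512.1 -198.1] size [ 19.9 107.7] yaw of y-axis 2.8 z med 50.8
scene0.png
seeds [0.52706748 0.20584094 0.01019482] [ 0.51049615 -0.19745444  0.05181184]
z hist box (array([4240, 3461, 1314,  387,  864,  473,  351,  368,  359,  350,  331,
        276,  201,  204,  682,  730,  626,    0,    0]), array([-5,  0,  5, 10, 15, 20, 25, 30, 35, 40, 45, 50, 55, 60, 65, 70, 75,
       80, 85, 90]))
z hist lid (array([2537, 1353,    2,    0,   17,  732, 1226,  287,  136,  121,  101,
         22,   29,  141,   37,    0,    0,    0]), array([-4,  0,  4,  8, 12, 16, 20, 24, 28, 32, 36, 40, 44, 48, 52, 56, 60,
       64, 68]))
rim 2083 c [522.9 197.4] size [209.7 148.2] yaw of y-axis -10.23 z med 71.4
seal 651 c [524.2 196.7] size [199.9 142. ] yaw of y-axis -10.23 z med 75.6
lid 2345 c [ 511.1 -196. ] size [171.8 211.5] yaw of y-axis 2.53 z med 20.9
bar 192 c [ 511.2 -194.1] size [ 20.2 109.3] yaw of y-axis 2.9 z med 50.9
```

Both views agree: the box is at about (524,196) mm with yaw −10.2°, and the lid at about (512,−197) with yaw 2.8°. Heights and sizes match the text. I'll go above the box first for a close wrist measurement.

step_arm:
  increments:
    - {"tx": 26, "ty": -37, "tz": 6.5, "az": -6.83, "claw": 1}
    - {"tx": 26, "ty": -37, "tz": 6.5, "az": -6.83, "claw": 1}
    - {"tx": 26, "ty": -37, "tz": 6.5, "az": -6.83, "claw": 1}
    - {"tx": 26, "ty": -37, "tz": 6.5, "az": -6.83, "claw": 1}
    - {"tx": 26, "ty": -37, "tz": 6.5, "az": -6.83, "claw": 1}
    - {"tx": 26, "ty": -37, "tz": 6.5, "az": -6.83, "claw": 1}
    - {"tx": 26, "ty": -37, "tz": 6.5, "az": -6.83, "claw": 1}
    - {"tx": 26, "ty": -37, "tz": 6.5, "az": -6.83, "claw": 1}
    - {"tx": 26, "ty": -37, "tz": 6.5, "az": -6.83, "claw": 1}
    - {"tx": 26, "ty": -37, "tz": 6.5, "az": -6.83, "claw": 1}
    - {"tx": 26, "ty": -37, "tz": 6.5, "az": -6.83, "claw": 1}
    - {"tx": 26, "ty": -37, "tz": 6.5, "az": -6.83, "claw": 1}

```text
$.increments[0]: bad value
```

step_arm:
  increments:
    - {"claw": 1}
    - {"claw": 1}
    - {"claw": 1}

```text
$.increments[0]: bad value
```

```bash
cat > w.py <<'E'
from m import *
import sys
def wbox(f):
    c=cap('wrist',f);W=cloud(c);Z=W[...,2]
    print('cam',-np.array(c['R']).T@c['t'],np.array(c['R'])[2],'tcp',r.get_state()['tcp_pos'],r.get_state()['eef_rot'])
    n=np.hypot(W[...,0]-.524,W[...,1]-.196)<.16
    g=c['image'].max(-1)
    rect(W[n&(Z>.064)&(Z<.085)],'rim');rect(W[n&(Z>.066)&(Z<.085)&(g<70)],'seal')
E
python3 -c "
from w import *
wbox('w1.png')"
```

```text
cam [0.28582282 0.61679091 0.38305481] [-0.27434349  0.08909308 -0.95749573] tcp [0.21213657 0.64040874 0.24482748] [ 1.79923904e+02 -8.67997197e-03 -1.83286112e+01]
rim 0 c [0. 0.] size [0. 0.] yaw of y-axis -90.0 z med nan
seal 0 c [0. 0.] size [0. 0.] yaw of y-axis -90.0 z med nan
  return _methods._mean(a, axis=axis, dtype=dtype,
  ret = ret.dtype.type(ret / rcount)
```

View pics/w1.png

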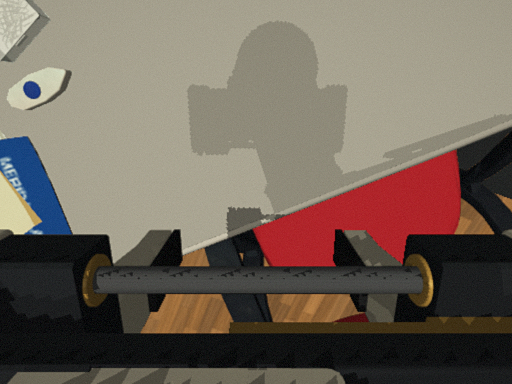

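The wrist image shows only desk, chair and fingers, because the move was refused. I'll try again with all the fields filled in.

step_arm:
  increments:
    - {"tx": 26, "ty": -37, "tz": 6.5, "ax": 0, "ay": 0, "az": -6.83, "claw": 1}

```text
time_s: 0.25
tcp_pos: [0.2363, 0.6055, 0.2495]
eef_rot: [179.8, -0.0, -25.0]
contact_force: [0.8, -0.9, 0.2]
gripper_width: 0.0875
```

step_arm:
  increments:
    - {"tx": 26, "ty": -37, "tz": 6.5, "ax": 0, "ay": 0, "az": -6.83, "claw": 1}
    - {"tx": 26, "ty": -37, "tz": 6.5, "ax": 0, "ay": 0, "az": -6.83, "claw": 1}
    - {"tx": 26, "ty": -37, "tz": 6.5, "ax": 0, "ay": 0, "az": -6.83, "claw": 1}
    - {"tx": 26, "ty": -37, "tz": 6.5, "ax": 0, "ay": 0, "az": -6.83, "claw": 1}
    - {"tx": 26, "ty": -37, "tz": 6.5, "ax": 0, "ay": 0, "az": -6.83, "claw": 1}
    - {"tx": 26, "ty": -37, "tz": 6.5, "ax": 0, "ay": 0, "az": -6.83, "claw": 1}
    - {"tx": 26, "ty": -37, "tz": 6.5, "ax": 0, "ay": 0, "az": -6.83, "claw": 1}
    - {"tx": 26, "ty": -37, "tz": 6.5, "ax": 0, "ay": 0, "az": -6.83, "claw": 1}
    - {"tx": 26, "ty": -37, "tz": 6.5, "ax": 0, "ay": 0, "az": -6.83, "claw": 1}
    - {"tx": 26, "ty": -37, "tz": 6.5, "ax": 0, "ay": 0, "az": -6.83, "claw": 1}
    - {"tx": 26, "ty": -37, "tz": 6.5, "ax": 0, "ay": 0, "az": -6.83, "claw": 1}
    - {"tx": 0, "ty": 0, "tz": 0, "ax": 0, "ay": 0, "az": 0, "claw": 1}

```text
time_s: 1.45
tcp_pos: [0.5264, 0.1929, 0.3241]
eef_rot: [-179.9, -0.0, -100.8]
contact_force: [0.1, 0.3, -1.6]
gripper_width: 0.0874
```

```bash
python3 -c "
from w import *
wbox('w2.png')"
```

```text
cam [0.51117285 0.11701385 0.4624839 ] [ 0.0547875   0.2825526  -0.95768594] tcp [0.52530982 0.19450356 0.32354918] [ 1.79997782e+02 -6.66023139e-03 -1.00550982e+02]
rim 5033 c [523.3 195.5] size [210.1 150.3] yaw of y-axis -10.2 z med 70.0
seal 1782 c [523.1 196.5] size [199.4 139.3] yaw of y-axis -10.06 z med 75.0
```

View pics/w2.png

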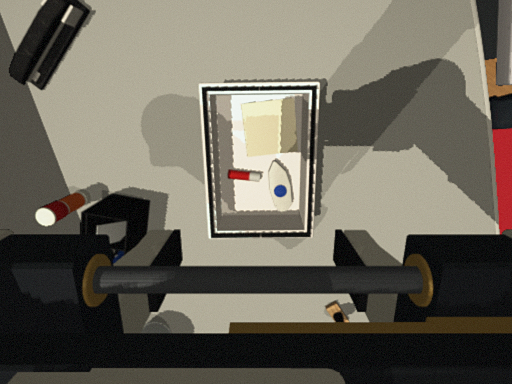

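The wrist view shows the whole box, with rim corners at (200,85), (327,85), (310,237) and (210,237). The fit gives (523.3,195.5), yaw −10.2. Now the lid.

step_arm:
  increments:
    - {"tx": -1.4, "ty": -43.5, "tz": -2, "ax": 0, "ay": 0, "az": 1.5, "claw": 1}
    - {"tx": -1.4, "ty": -43.5, "tz": -2, "ax": 0, "ay": 0, "az": 1.5, "claw": 1}
    - {"tx": -1.4, "ty": -43.5, "tz": -2, "ax": 0, "ay": 0, "az": 1.5, "claw": 1}
    - {"tx": -1.4, "ty": -43.5, "tz": -2, "ax": 0, "ay": 0, "az": 1.5, "claw": 1}
    - {"tx": -1.4, "ty": -43.5, "tz": -2, "ax": 0, "ay": 0, "az": 1.5, "claw": 1}
    - {"tx": -1.4, "ty": -43.5, "tz": -2, "ax": 0, "ay": 0, "az": 1.5, "claw": 1}
    - {"tx": -1.4, "ty": -43.5, "tz": -2, "ax": 0, "ay": 0, "az": 1.5, "claw": 1}
    - {"tx": -1.4, "ty": -43.5, "tz": -2, "ax": 0, "ay": 0, "az": 1.5, "claw": 1}
    - {"tx": -1.4, "ty": -43.5, "tz": -2, "ax": 0, "ay": 0, "az": 1.5, "claw": 1}
    - {"tx": 0, "ty": 0, "tz": -30, "ax": 0, "ay": 0, "az": 0, "claw": 1}
    - {"tx": 0, "ty": 0, "tz": 0, "ax": 0, "ay": 0, "az": 0, "claw": 1}

```text
time_s: 2.6
tcp_pos: [0.5094, -0.1945, 0.2717]
eef_rot: [179.6, 0.1, -86.9]
contact_force: [-0.1, 0.4, -1.0]
gripper_width: 0.0876
```

```bash
cat >> w.py <<'E'
def wlid(f):
    c=cap('wrist',f);W=cloud(c);Z=W[...,2]
    print('tcp',r.get_state()['tcp_pos'],r.get_state()['eef_rot'])
    n=np.hypot(W[...,0]-.512,W[...,1]+.197)<.15
    rect(W[n&(Z>.014)&(Z<.0255)],'lid');rect(W[n&(Z>.046)&(Z<.058)],'bar')
    # clip pads: highest points per corner in the lid frame
    R=rect(W[n&(Z>.046)&(Z<.058)],'bar');y=np.radians(2.8);d=W[...,:2]*1000-R[0]
    lx=d[...,0]*np.cos(y)+d[...,1]*np.sin(y);ly=-d[...,0]*np.sin(y)+d[...,1]*np.cos(y)
    for k,sx,sy in(('a',-1,1),('b',-1,-1),('c',1,-1),('d',1,1)):
        q=(lx*sx>55)&(lx*sx<85)&(abs(ly*sy-62)<24)&(Z>.027)
        print(k,q.sum(),'ztop',np.nanpercentile(Z[q],95)*1000,'x',np.percentile(lx[q],[5,50,95]),'y',np.percentile(ly[q],[2,50,98]))
E
python3 -c "
from w import *
wlid('w3.png')"
```

```text
tcp [ 0.51040299 -0.1942556   0.27389642] [ 1.79756731e+02  4.91453281e-02 -8.67801477e+01]
lid 14646 c [ 510.5 -198.3] size [173.3 206.7] yaw of y-axis 2.92 z med 20.1
bar 1411 c [ 510.5 -198.1] size [ 19.4 106.1] yaw of y-axis 2.51 z med 50.7
bar 1411 c [ 510.5 -198.1] size [ 19.4 106.1] yaw of y-axis 2.51 z med 50.7
a 443 ztop 36.50483179204025 x [-79.04136407 -69.85668181 -62.1008558 ] y [40.65711275 61.25991477 82.81682962]
b 674 ztop 38.817630289743455 x [-79.90382902 -68.94407786 -60.18440538] y [-82.47927224 -62.07360562 -41.02256716]
c 613 ztop 37.47871443487227 x [61.66499074 69.7951628  79.37163101] y [-82.8174573  -62.20314582 -41.07170757]
d 455 ztop 36.803023882761984 x [61.96107583 70.24914727 79.2464905 ] y [40.67344656 61.37361116 82.53679373]
```

View pics/w3.png

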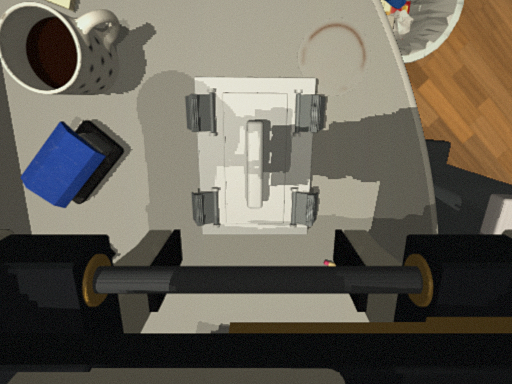

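The wrist view shows the bar at (255,120)–(255,208) and all four clips up, pads about 37 mm high. The lid is at (510.6,−198.2), yaw 2.8. I descend to grip.

step_arm:
  increments:
    - {"tx": 0.5, "ty": -3.8, "tz": -40, "ax": 0, "ay": 0, "az": -0.4, "claw": 1}
    - {"tx": 0, "ty": 0, "tz": -40, "ax": 0, "ay": 0, "az": 0, "claw": 1}
    - {"tx": 0, "ty": 0, "tz": -40, "ax": 0, "ay": 0, "az": 0, "claw": 1}
    - {"tx": 0, "ty": 0, "tz": -40, "ax": 0, "ay": 0, "az": 0, "claw": 1}
    - {"tx": 0, "ty": 0, "tz": -30, "ax": 0, "ay": 0, "az": 0, "claw": 1}
    - {"tx": 0, "ty": 0, "tz": -15, "ax": 0, "ay": 0, "az": 0, "claw": 1}
    - {"tx": 0, "ty": 0, "tz": 0, "ax": 0, "ay": 0, "az": 0, "claw": 1}
    - {"tx": 0, "ty": 0, "tz": 0, "ax": 0, "ay": 0, "az": 0, "claw": 1}

```text
time_s: 3.45
tcp_pos: [0.5134, -0.1976, 0.0718]
eef_rot: [-179.9, -0.0, -87.0]
contact_force: [-0.2, 1.4, -0.4]
gripper_width: 0.088
```

step_arm:
  increments:
    - {"tx": -1.5, "ty": 0, "tz": -15, "ax": 0, "ay": 0, "az": 0, "claw": 1}
    - {"tx": 0, "ty": 0, "tz": -10, "ax": 0, "ay": 0, "az": 0, "claw": 1}
    - {"tx": 0, "ty": 0, "tz": 0, "ax": 0, "ay": 0, "az": 0, "claw": 1}
    - {"tx": 0, "ty": 0, "tz": 0, "ax": 0, "ay": 0, "az": 0, "claw": -1}
    - {"tx": 0, "ty": 0, "tz": 0, "ax": 0, "ay": 0, "az": 0, "claw": -1}
    - {"tx": 0, "ty": 0, "tz": 0, "ax": 0, "ay": 0, "az": 0, "claw": -1}
    - {"tx": 0, "ty": 0, "tz": 0, "ax": 0, "ay": 0, "az": 0, "claw": -1}
    - {"tx": 0, "ty": 0, "tz": 0, "ax": 0, "ay": 0, "az": 0, "claw": -1}
    - {"tx": 0, "ty": 0, "tz": 0, "ax": 0, "ay": 0, "az": 0, "claw": -1}
  newtons: 35

```text
time_s: 4.35
tcp_pos: [0.5106, -0.1986, 0.0456]
eef_rot: [-180.0, -0.0, -87.2]
contact_force: [-0.8, -0.3, -0.2]
gripper_width: 0.0453
```

```bash
python3 -c "
from h import *
s=r.get_state();print(s['tcp_pos'],s['eef_rot'],s['contact_force'],s['gripper_width'],s['time_s'])"
```

```text
[ 0.51062018 -0.19858485  0.04563825] [-1.79995550e+02 -8.56086280e-05 -8.71859327e+01] [-0.76110124 -0.26540164 -0.19769235] 0.045260810041018305 4.35
```

step_arm:
  increments:
    - {"tx": 0, "ty": 0, "tz": 0, "ax": 0, "ay": 0, "az": 0, "claw": -1}
    - {"tx": 0, "ty": 0, "tz": 0, "ax": 0, "ay": 0, "az": 0, "claw": -1}
    - {"tx": 0, "ty": 0, "tz": 0, "ax": 0, "ay": 0, "az": 0, "claw": -1}
    - {"tx": 0, "ty": 0, "tz": 0, "ax": 0, "ay": 0, "az": 0, "claw": -1}
    - {"tx": 0, "ty": 0, "tz": 0, "ax": 0, "ay": 0, "az": 0, "claw": -1}
    - {"tx": 0, "ty": 0, "tz": 0, "ax": 0, "ay": 0, "az": 0, "claw": -1}
    - {"tx": 0, "ty": 0, "tz": 0, "ax": 0, "ay": 0, "az": 0, "claw": -1}

```text
time_s: 5.05
tcp_pos: [0.5108, -0.1986, 0.0456]
eef_rot: [-180.0, -0.0, -87.2]
contact_force: [0.7, -0.1, -2.0]
gripper_width: 0.0197
```

step_arm:
  increments:
    - {"tx": 0, "ty": 0, "tz": 10, "ax": 0, "ay": 0, "az": 0, "claw": -1}
    - {"tx": 0, "ty": 0, "tz": 20, "ax": 0, "ay": 0, "az": 0, "claw": -1}
    - {"tx": 0, "ty": 0, "tz": 30, "ax": 0, "ay": 0, "az": 0, "claw": -1}
    - {"tx": 0, "ty": 0, "tz": 0, "ax": 0, "ay": 0, "az": 0, "claw": -1}
    - {"tx": 0, "ty": 0, "tz": 0, "ax": 0, "ay": 0, "az": 0, "claw": -1}

```text
time_s: 5.55
tcp_pos: [0.5102, -0.1984, 0.1059]
eef_rot: [-180.0, 0.0, -87.2]
contact_force: [-0.1, -1.3, -4.8]
gripper_width: 0.0197
```

step_arm:
  increments:
    - {"tx": 1, "ty": 15, "tz": 24, "ax": 0, "ay": 0, "az": -1, "claw": -1}
    - {"tx": 1, "ty": 34, "tz": 24, "ax": 0, "ay": 0, "az": -1, "claw": -1}
    - {"tx": 1, "ty": 39, "tz": 24, "ax": 0, "ay": 0, "az": -1, "claw": -1}
    - {"tx": 1, "ty": 40, "tz": 10, "ax": 0, "ay": 0, "az": -1, "claw": -1}
    - {"tx": 1, "ty": 40, "tz": 0, "ax": 0, "ay": 0, "az": -1, "claw": -1}
    - {"tx": 1, "ty": 40, "tz": 0, "ax": 0, "ay": 0, "az": -1, "claw": -1}
    - {"tx": 1, "ty": 40, "tz": 0, "ax": 0, "ay": 0, "az": -1, "claw": -1}
    - {"tx": 1, "ty": 40, "tz": 0, "ax": 0, "ay": 0, "az": -1, "claw": -1}
    - {"tx": 1, "ty": 40, "tz": 0, "ax": 0, "ay": 0, "az": -1, "claw": -1}
    - {"tx": 1, "ty": 34, "tz": 0, "ax": 0, "ay": 0, "az": -1, "claw": -1}
    - {"tx": 1, "ty": 20, "tz": 0, "ax": 0, "ay": 0, "az": -1, "claw": -1}
    - {"tx": 2, "ty": 12, "tz": 0, "ax": 0, "ay": 0, "az": -2, "claw": -1}

```text
time_s: 6.75
tcp_pos: [0.5223, 0.1968, 0.1856]
eef_rot: [179.8, -0.1, -100.2]
contact_force: [-0.2, -1.2, -4.2]
gripper_width: 0.0199
```

step_arm:
  increments:
    - {"tx": 0, "ty": 0, "tz": 0, "ax": 0, "ay": 0, "az": 0, "claw": -1}
    - {"tx": 0, "ty": 0, "tz": 0, "ax": 0, "ay": 0, "az": 0, "claw": -1}
    - {"tx": 0, "ty": 0, "tz": 0, "ax": 0, "ay": 0, "az": 0, "claw": -1}

```text
time_s: 7.05
tcp_pos: [0.523, 0.1946, 0.1867]
eef_rot: [179.9, -0.1, -100.2]
contact_force: [0.6, -0.5, -4.9]
gripper_width: 0.0195
```

```bash
cat >> w.py <<'E'
def held(f,cam='wrist',v=None):
    c=cap(cam,f);W=cloud(c);Z=W[...,2];s=r.get_state();T=s['tcp_pos'];yw=np.radians(s['eef_rot'][2]+90)
    print('tcp',T,s['eef_rot'],s['contact_force'])
    n=np.hypot(W[...,0]-T[0],W[...,1]-T[1])<.16
    z0=T[2]-.046
    rect(W[n&(Z>z0+.014)&(Z<z0+.0225)],'plate')
    return c,W
E
python3 -c "
from w import *
held('w4.png');held('t4.png','top')"
```

```text
tcp [0.52318621 0.1945398  0.18700537] [ 1.79944238e+02 -4.88958307e-02 -1.00207511e+02] [-0.29791567 -0.33227594 -4.21909294]
plate 37973 c [511.8 173.7] size [161.2 161. ] yaw of y-axis -10.24 z med 161.2
tcp [0.52335701 0.19461615 0.18726276] [ 1.79968064e+02 -2.67412866e-02 -1.00214304e+02] [ 0.95504954 -0.63534625 -4.42469579]
plate 1666 c [523.2 194.2] size [207.7 173.4] yaw of y-axis -9.89 z med 161.2
```

View pics/w4.png

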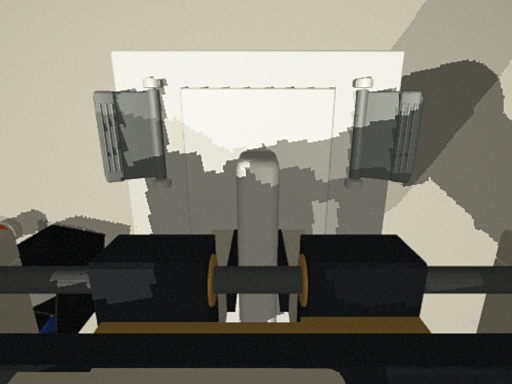

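The wrist view shows the lid square in the jaws, clips up (pads at (115,135) and (405,135)). The top view puts its centre within 0.5 mm of the TCP. I'll lower onto the mouth in small steps, watching force.

step_arm:
  increments:
    - {"tx": 0, "ty": 0.8, "tz": -25, "ax": 0, "ay": 0, "az": 0, "claw": -1}
    - {"tx": 0, "ty": 0, "tz": -20, "ax": 0, "ay": 0, "az": 0, "claw": -1}
    - {"tx": 0, "ty": 0, "tz": -14, "ax": 0, "ay": 0, "az": 0, "claw": -1}
    - {"tx": 0, "ty": 0, "tz": 0, "ax": 0, "ay": 0, "az": 0, "claw": -1}
    - {"tx": 0, "ty": 0, "tz": 0, "ax": 0, "ay": 0, "az": 0, "claw": -1}

```text
time_s: 7.65
tcp_pos: [0.5239, 0.1959, 0.1289]
eef_rot: [-180.0, -0.0, -100.2]
contact_force: [-0.2, 0.2, -3.2]
gripper_width: 0.0196
```

step_arm:
  increments:
    - {"tx": 0, "ty": 0, "tz": -5, "ax": 0, "ay": 0, "az": 0, "claw": -1}
    - {"tx": 0, "ty": 0, "tz": -4, "ax": 0, "ay": 0, "az": 0, "claw": -1}
    - {"tx": 0, "ty": 0, "tz": 0, "ax": 0, "ay": 0, "az": 0, "claw": -1}

```text
time_s: 7.95
tcp_pos: [0.5234, 0.1961, 0.1193]
eef_rot: [180.0, -0.0, -100.2]
contact_force: [0.5, -0.9, -4.3]
gripper_width: 0.0193
```

step_arm:
  increments:
    - {"tx": 0, "ty": 0, "tz": -3, "ax": 0, "ay": 0, "az": 0, "claw": -1}
    - {"tx": 0, "ty": 0, "tz": 0, "ax": 0, "ay": 0, "az": 0, "claw": -1}

```text
time_s: 8.15
tcp_pos: [0.5235, 0.1962, 0.1163]
eef_rot: [180.0, -0.0, -100.2]
contact_force: [-0.0, -0.1, -4.7]
gripper_width: 0.0193
```

step_arm:
  increments:
    - {"tx": 0, "ty": 0, "tz": -2, "ax": 0, "ay": 0, "az": 0, "claw": -1}
    - {"tx": 0, "ty": 0, "tz": 0, "ax": 0, "ay": 0, "az": 0, "claw": -1}

```text
time_s: 8.35
tcp_pos: [0.5235, 0.1962, 0.1143]
eef_rot: [180.0, -0.0, -100.2]
contact_force: [0.0, 0.4, -5.0]
gripper_width: 0.0194
```

step_arm:
  increments:
    - {"tx": 0, "ty": 0, "tz": -2, "ax": 0, "ay": 0, "az": 0, "claw": -1}
    - {"tx": 0, "ty": 0, "tz": 0, "ax": 0, "ay": 0, "az": 0, "claw": -1}

```text
time_s: 8.55
tcp_pos: [0.5235, 0.1962, 0.1123]
eef_rot: [180.0, -0.0, -100.2]
contact_force: [0.2, -0.6, -5.0]
gripper_width: 0.0199
```

The plug is inside with no side force. I continue.

step_arm:
  increments:
    - {"tx": 0, "ty": 0, "tz": -2, "ax": 0, "ay": 0, "az": 0, "claw": -1}
    - {"tx": 0, "ty": 0, "tz": -2, "ax": 0, "ay": 0, "az": 0, "claw": -1}
    - {"tx": 0, "ty": 0, "tz": 0, "ax": 0, "ay": 0, "az": 0, "claw": -1}

```text
time_s: 8.85
tcp_pos: [0.5237, 0.1958, 0.1087]
eef_rot: [-180.0, -0.0, -100.2]
contact_force: [-0.5, -3.4, -0.5]
gripper_width: 0.0195
```

step_arm:
  increments:
    - {"tx": 0, "ty": 0, "tz": -1.5, "ax": 0, "ay": 0, "az": 0, "claw": -1}
    - {"tx": 0, "ty": 0, "tz": 0, "ax": 0, "ay": 0, "az": 0, "claw": -1}

```text
time_s: 9.05
tcp_pos: [0.5236, 0.1955, 0.1076]
eef_rot: [-180.0, -0.1, -100.2]
contact_force: [-1.3, -6.4, 4.1]
gripper_width: 0.0196
```

A side force toward −y (lid a little too far +y), so I shift it back.

step_arm:
  increments:
    - {"tx": -0.1, "ty": -0.8, "tz": 0, "ax": 0, "ay": 0, "az": 0, "claw": -1}
    - {"tx": 0, "ty": 0, "tz": 0, "ax": 0, "ay": 0, "az": 0, "claw": -1}

```text
time_s: 9.25
tcp_pos: [0.5237, 0.1953, 0.1076]
eef_rot: [-180.0, 0.0, -100.2]
contact_force: [-1.0, -3.5, 3.0]
gripper_width: 0.0196
```

step_arm:
  increments:
    - {"tx": 0, "ty": 0, "tz": -1.5, "ax": 0, "ay": 0, "az": 0, "claw": -1}
    - {"tx": 0, "ty": 0, "tz": 0, "ax": 0, "ay": 0, "az": 0, "claw": -1}

```text
time_s: 9.45
tcp_pos: [0.5237, 0.1951, 0.1067]
eef_rot: [-180.0, -0.0, -100.2]
contact_force: [-4.2, -6.4, 10.7]
gripper_width: 0.02
```

step_arm:
  increments:
    - {"tx": -0.5, "ty": -1.2, "tz": 0.5, "ax": 0, "ay": 0, "az": 0, "claw": -1}
    - {"tx": 0, "ty": 0, "tz": 0, "ax": 0, "ay": 0, "az": 0, "claw": -1}
    - {"tx": 0, "ty": 0, "tz": 0, "ax": 0, "ay": 0, "az": 0, "claw": -1}

```text
time_s: 9.75
tcp_pos: [0.5235, 0.1948, 0.106]
eef_rot: [-180.0, 0.0, -100.2]
contact_force: [2.1, -0.2, -2.3]
gripper_width: 0.0196
```

```bash
python3 -c "
from w import *
c,W=held('w5.png');s=r.get_state();print(s['moment'])
Z=W[...,2]
n=np.hypot(W[...,0]-.5236,W[...,1]-.1955)<.16
# plate height plane fit
q=n&(Z>.076)&(Z<.088)
P=W[q];A=np.c_[P[:,:2]-P[:,:2].mean(0),np.ones(len(P))];k=np.linalg.lstsq(A,P[:,2],rcond=None)[0];print(len(P),'slope',k[:2],'z',k[2])
"
```

```text
tcp [0.52345752 0.19473929 0.10596003] [-1.79965532e+02  3.53621002e-02 -1.00168250e+02] [ 2.04543817  0.52151627 -2.07848721]
plate 37913 c [512.2 173.7] size [160.5 161.3] yaw of y-axis 79.94 z med 79.7
[-0.0522424  -0.86203854  0.00216342]
43770 slope [0.00425544 0.01636434] z 0.0804721165274058
```

View pics/w5.png

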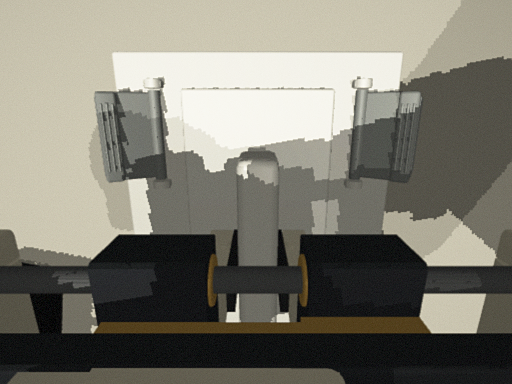

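The lid freed itself and dropped in (TCP z 106.0, origin 10 mm below the rim, side forces small). I take a little more down and then release.

step_arm:
  increments:
    - {"tx": 0.3, "ty": 0, "tz": -0.7, "ax": 0, "ay": 0, "az": 0, "claw": -1}
    - {"tx": 0, "ty": 0, "tz": 0, "ax": 0, "ay": 0, "az": 0, "claw": -1}
    - {"tx": 0, "ty": 0, "tz": 0, "ax": 0, "ay": 0, "az": 0, "claw": -1}

```text
time_s: 10.1
tcp_pos: [0.5235, 0.1947, 0.1054]
eef_rot: [-180.0, 0.0, -100.2]
contact_force: [1.1, 2.3, -1.5]
gripper_width: 0.0194
```

step_arm:
  increments:
    - {"tx": 0, "ty": 0, "tz": 0, "ax": 0, "ay": 0, "az": 0, "claw": -0.1}
    - {"tx": 0, "ty": 0, "tz": 0, "ax": 0, "ay": 0, "az": 0, "claw": -0.1}
    - {"tx": 0, "ty": 0, "tz": 0, "ax": 0, "ay": 0, "az": 0, "claw": -0.1}
    - {"tx": 0, "ty": 0, "tz": 0, "ax": 0, "ay": 0, "az": 0, "claw": -0.1}
    - {"tx": 0, "ty": 0, "tz": 0, "ax": 0, "ay": 0, "az": 0, "claw": -0.1}

```text
time_s: 10.6
tcp_pos: [0.5233, 0.1942, 0.1054]
eef_rot: [180.0, -0.0, -100.2]
contact_force: [0.5, 0.0, -0.2]
gripper_width: 0.0394
```

step_arm:
  increments:
    - {"tx": 0, "ty": 0, "tz": 15, "ax": 0, "ay": 0, "az": 0, "claw": -0.1}
    - {"tx": 0, "ty": 0, "tz": 30, "ax": 0, "ay": 0, "az": 0, "claw": -0.1}
    - {"tx": 0, "ty": 0, "tz": 40, "ax": 0, "ay": 0, "az": 0, "claw": -1}
    - {"tx": 0, "ty": 0, "tz": 40, "ax": 0, "ay": 0, "az": 0, "claw": -1}
    - {"tx": 0, "ty": 0, "tz": 40, "ax": 0, "ay": 0, "az": 0, "claw": -1}
    - {"tx": 0, "ty": 0, "tz": 40, "ax": 0, "ay": 0, "az": 0, "claw": -1}
    - {"tx": 0, "ty": 0, "tz": 0, "ax": 0, "ay": 0, "az": 0, "claw": -1}
    - {"tx": 0, "ty": 0, "tz": 0, "ax": 0, "ay": 0, "az": 0, "claw": -1}

```text
time_s: 11.4
tcp_pos: [0.5234, 0.1944, 0.3113]
eef_rot: [-179.9, 0.1, -100.2]
contact_force: [-0.8, -0.4, -1.4]
gripper_width: 0.0013
```

```bash
cat >> w.py <<'E'
def seat(f,cam='wrist',yaw=-10.2):
    c=cap(cam,f);W=cloud(c);Z=W[...,2];print(cam,r.get_state()['tcp_pos'],r.get_state()['contact_force'])
    y=np.radians(yaw);
    n=np.hypot(W[...,0]-.5235,W[...,1]-.195)<.15
    R=rect(W[n&(Z>.106)&(Z<.117)],'bar')
    d=W[...,:2]*1000-R[0]
    lx=d[...,0]*np.cos(y)+d[...,1]*np.sin(y);ly=-d[...,0]*np.sin(y)+d[...,1]*np.cos(y)
    pl=(abs(ly)<100)&(abs(lx)<70)&((abs(ly)>90)|((abs(ly)<35)&(abs(lx)>48)))&(Z>.065)&(Z<.095)
    A=np.c_[lx[pl],ly[pl],np.ones(pl.sum())];k=np.linalg.lstsq(A,Z[pl]*1000,rcond=None)[0];print('plate z',k[2],'slopes mm over box x,y',k[0]*148,k[1]*208)
    out={}
    for kk,sx,sy in(('a',-1,1),('b',-1,-1),('c',1,-1),('d',1,1)):
        q=(lx*sx>60)&(lx*sx<85)&(abs(ly*sy-62)<20)&(Z>.080)&(Z<.12)
        if q.sum()<20: print(kk,'hidden');continue
        o=q&(lx*sx>np.percentile((lx*sx)[q],55))  # outer part: pad
        zz=Z[q]*1000
        i=q&(Z*1000>np.percentile(zz,85))
        print(kk,q.sum(),'z95 %.1f'%np.percentile(zz,95),'pad x %.1f..%.1f y %.1f'%(*np.percentile(lx[i],[5,95]),np.median(ly[i])),'world',np.round([W[i][:,0].mean()*1000,W[i][:,1].mean()*1000],1))
    return c
E
python3 -c "
from w import *
seat('w6.png');seat('t6.png','top');seat('s6.png','scene')"
```

```text
wrist [0.52295149 0.19417734 0.31006957] [-0.26659287 -0.75375863 -0.7068377 ]
bar 1536 c [522.7 195.2] size [106.5  19.4] yaw of y-axis -9.76 z med 109.8
plate z 78.213728101969 slopes mm over box x,y -0.03974078700635443 0.08952995142929865
a 517 z95 95.5 pad x -76.7..-71.7 y 59.5 world [460.2 267.8]
b 737 z95 97.8 pad x -75.2..-70.6 y -60.3 world [439.9 148.3]
c 706 z95 96.5 pad x 71.5..75.9 y -61.3 world [584.4 121.6]
d 510 z95 95.9 pad x 71.8..76.0 y 61.6 world [606.6 242.5]
top [0.52277651 0.19398364 0.30937693] [ 0.47996778 -0.81163895  0.11672768]
bar 256 c [523.2 188.8] size [95.9 19.8] yaw of y-axis -10.04 z med 109.9
plate z 78.29034395611038 slopes mm over box x,y 0.0015771643843398965 3.263156107722164
a 52 z95 96.5 pad x -76.6..-71.1 y 51.8 world [460.2 256.7]
b 127 z95 97.7 pad x -75.2..-70.2 y -53.6 world [441.7 147. ]
c 125 z95 96.8 pad x 71.4..76.6 y -62.4 world [585.1 115.4]
d 54 z95 95.3 pad x 69.5..76.0 y 59.6 world [605.5 234.3]
scene [0.52274925 0.19392864 0.30906581] [ 0.26877588 -0.1472958  -0.92358733]
bar 439 c [523.4 197.8] size [106.8  20.7] yaw of y-axis -10.17 z med 110.4
plate z 78.94382249107409 slopes mm over box x,y 0.9594539318157936 0.026351111420851225
a 280 z95 96.5 pad x -77.6..-71.4 y 62.9 world [460.9 271.8]
b 233 z95 98.5 pad x -75.6..-69.8 y -62.9 world [440.5 148.7]
c 164 z95 97.2 pad x 71.0..76.8 y -61.1 world [585.  123.6]
d 197 z95 96.5 pad x 70.7..77.2 y 61.4 world [607.3 245.7]
```

View pics/w6.png

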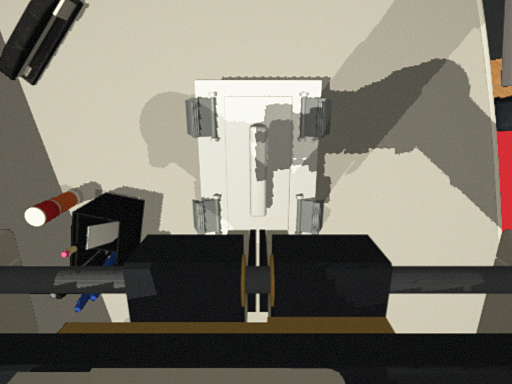

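The wrist view shows the lid square on the box with all clips up (pads at (196,118), (320,118), (203,213), (313,213)). The plate is level and about 79 mm high. To press, I'll turn the tool 90° so the closed tips lie along the pads. First I check how close the pen holder is.

```bash
python3 - <<'E'
from h import *
W=np.concatenate([cloud(dict(np.load(f+'.npz'))).reshape(-1,3) for f in('top0.png','scene0.png','w2.png')])
q=(W[:,2]>.1)&(W[:,0]>.55)&(W[:,0]<.85)&(W[:,1]>.1)&(W[:,1]<.5)
P=W[q]*1000
print(P[:,2].max(),np.percentile(P,[1,99],0))
for z in(90,120,150):
    k=W[(W[:,2]*1000>z)&(W[:,0]>.6)&(W[:,0]<.85)&(W[:,1]>.1)&(W[:,1]<.5)]*1000
    if len(k): print(z,np.percentile(k,[1,99],0)[:,:2])
c=np.array([523.2,194.9]);y=np.radians(-10.2);R=np.array([[np.cos(y),-np.sin(y)],[np.sin(y),np.cos(y)]])
for k,x,yy in(('a',-1,1),('c',1,-1),('b',-1,-1),('d',1,1)):
    for px in (75,77): print(k,px,np.round(c+R@[x*px,yy*62],1))
E
```

```text
526.5159834267359 [[550.74810726 117.2395867  114.7551251 ]
 [848.8273815  304.07617131 519.976176  ]]
90 [[737.63693795 103.08877679]
 [849.67307233 312.08965684]]
120 [[740.70063282 102.73079321]
 [849.69611127 312.02662246]]
150 [[844.17034886 102.47876252]
 [849.72722732 308.46871511]]
a 75 [460.4 269.2]
a 77 [458.4 269.6]
c 75 [586.  120.6]
c 77 [588.  120.2]
b 75 [438.4 147.2]
b 77 [436.4 147.5]
d 75 [608.  242.6]
d 77 [610.  242.3]
```

step_arm:
  increments:
    - {"tx": -5.8, "ty": 6.8, "tz": -14, "ax": 0, "ay": 0, "az": 8.2, "claw": -1}
    - {"tx": -5.8, "ty": 6.8, "tz": -14, "ax": 0, "ay": 0, "az": 8.2, "claw": -1}
    - {"tx": -5.8, "ty": 6.8, "tz": -14, "ax": 0, "ay": 0, "az": 8.2, "claw": -1}
    - {"tx": -5.8, "ty": 6.8, "tz": -14, "ax": 0, "ay": 0, "az": 8.2, "claw": -1}
    - {"tx": -5.8, "ty": 6.8, "tz": -14, "ax": 0, "ay": 0, "az": 8.2, "claw": -1}
    - {"tx": -5.8, "ty": 6.8, "tz": -14, "ax": 0, "ay": 0, "az": 8.2, "claw": -1}
    - {"tx": -5.8, "ty": 6.8, "tz": -14, "ax": 0, "ay": 0, "az": 8.2, "claw": -1}
    - {"tx": -5.8, "ty": 6.8, "tz": -14, "ax": 0, "ay": 0, "az": 8.2, "claw": -1}
    - {"tx": -5.8, "ty": 6.8, "tz": -14, "ax": 0, "ay": 0, "az": 8.2, "claw": -1}
    - {"tx": -5.8, "ty": 6.8, "tz": -14, "ax": 0, "ay": 0, "az": 8.2, "claw": -1}
    - {"tx": -5.8, "ty": 6.8, "tz": -14, "ax": 0, "ay": 0, "az": 8, "claw": -1}
    - {"tx": 0, "ty": 0, "tz": 0, "ax": 0, "ay": 0, "az": 0, "claw": -1}

```text
time_s: 12.75
tcp_pos: [0.4578, 0.2682, 0.1536]
eef_rot: [179.7, 0.2, -10.0]
contact_force: [0.8, -0.5, 0.6]
gripper_width: 0.0001
```

step_arm:
  increments:
    - {"tx": 0, "ty": 0, "tz": 0, "ax": 0, "ay": 0, "az": 0, "claw": -1}
    - {"tx": 0, "ty": 0, "tz": -15, "ax": 0, "ay": 0, "az": 0, "claw": -1}
    - {"tx": 0, "ty": 0, "tz": 0, "ax": 0, "ay": 0, "az": 0, "claw": -1}
    - {"tx": 0, "ty": 0, "tz": 0, "ax": 0, "ay": 0, "az": 0, "claw": -1}

```text
time_s: 13.15
tcp_pos: [0.4599, 0.2688, 0.1418]
eef_rot: [180.0, -0.0, -10.3]
contact_force: [-0.1, 0.7, 0.6]
gripper_width: 0.0003
```

step_arm:
  increments:
    - {"tx": -0.8, "ty": 0.4, "tz": -14, "ax": 0, "ay": 0, "az": 0, "claw": -1}
    - {"tx": 0, "ty": 0, "tz": -9, "ax": 0, "ay": 0, "az": 0, "claw": -1}
    - {"tx": 0, "ty": 0, "tz": 0, "ax": 0, "ay": 0, "az": 0, "claw": -1}
    - {"tx": 0, "ty": 0, "tz": 0, "ax": 0, "ay": 0, "az": 0, "claw": -1}

```text
time_s: 13.55
tcp_pos: [0.4589, 0.2695, 0.1187]
eef_rot: [180.0, -0.0, -10.2]
contact_force: [0.4, -0.5, 0.9]
gripper_width: 0.0002
```

step_arm:
  increments:
    - {"tx": 0, "ty": 0, "tz": -2, "ax": 0, "ay": 0, "az": 0, "claw": -1}
    - {"tx": 0, "ty": 0, "tz": -2, "ax": 0, "ay": 0, "az": 0, "claw": -1}
    - {"tx": 0, "ty": 0, "tz": 0, "ax": 0, "ay": 0, "az": 0, "claw": -1}

```text
time_s: 13.85
tcp_pos: [0.4588, 0.2696, 0.1145]
eef_rot: [-180.0, -0.0, -10.2]
contact_force: [0.1, 1.0, 0.7]
gripper_width: 0.0004
```

step_arm:
  increments:
    - {"tx": 0, "ty": 0, "tz": -1, "ax": 0, "ay": 0, "az": 0, "claw": -1}
    - {"tx": 0, "ty": 0, "tz": -1, "ax": 0, "ay": 0, "az": 0, "claw": -1}
    - {"tx": 0, "ty": 0, "tz": 0, "ax": 0, "ay": 0, "az": 0, "claw": -1}

```text
time_s: 14.15
tcp_pos: [0.4587, 0.2694, 0.1123]
eef_rot: [180.0, 0.0, -10.2]
contact_force: [-0.1, 0.7, -0.0]
gripper_width: 0.0006
```

step_arm:
  increments:
    - {"tx": 0, "ty": 0, "tz": -1, "ax": 0, "ay": 0, "az": 0, "claw": -1}
    - {"tx": 0, "ty": 0, "tz": -1, "ax": 0, "ay": 0, "az": 0, "claw": -1}
    - {"tx": 0, "ty": 0, "tz": 0, "ax": 0, "ay": 0, "az": 0, "claw": -1}

```text
time_s: 14.45
tcp_pos: [0.4587, 0.2694, 0.1102]
eef_rot: [180.0, 0.0, -10.2]
contact_force: [-0.4, 0.6, 0.2]
gripper_width: 0.0004
```

step_arm:
  increments:
    - {"tx": 0, "ty": 0, "tz": -1, "ax": 0, "ay": 0, "az": 0, "claw": -1}
    - {"tx": 0, "ty": 0, "tz": 0, "ax": 0, "ay": 0, "az": 0, "claw": -1}

```text
time_s: 14.65
tcp_pos: [0.4587, 0.2694, 0.1092]
eef_rot: [180.0, 0.0, -10.2]
contact_force: [-1.2, -0.2, 1.2]
gripper_width: 0.0006
```

step_arm:
  increments:
    - {"tx": 0, "ty": 0, "tz": -1, "ax": 0, "ay": 0, "az": 0, "claw": -1}
    - {"tx": 0, "ty": 0, "tz": 0, "ax": 0, "ay": 0, "az": 0, "claw": -1}

```text
time_s: 14.85
tcp_pos: [0.4586, 0.2695, 0.1083]
eef_rot: [-180.0, 0.0, -10.2]
contact_force: [-1.4, 0.1, 1.8]
gripper_width: 0.0002
```

step_arm:
  increments:
    - {"tx": 0, "ty": 0, "tz": -1, "ax": 0, "ay": 0, "az": 0, "claw": -1}
    - {"tx": 0, "ty": 0, "tz": 0, "ax": 0, "ay": 0, "az": 0, "claw": -1}

```text
time_s: 15.05
tcp_pos: [0.4587, 0.2694, 0.1073]
eef_rot: [180.0, 0.0, -10.2]
contact_force: [-1.7, 0.6, 2.1]
gripper_width: -0.0
```

step_arm:
  increments:
    - {"tx": 0, "ty": 0, "tz": -1, "ax": 0, "ay": 0, "az": 0, "claw": -1}
    - {"tx": 0, "ty": 0, "tz": 0, "ax": 0, "ay": 0, "az": 0, "claw": -1}

```text
time_s: 15.25
tcp_pos: [0.4587, 0.2695, 0.1063]
eef_rot: [-180.0, 0.0, -10.2]
contact_force: [-1.7, 0.1, 2.1]
gripper_width: 0.0001
```

step_arm:
  increments:
    - {"tx": 0, "ty": 0, "tz": -0.8, "ax": 0, "ay": 0, "az": 0, "claw": -1}
    - {"tx": 0, "ty": 0, "tz": 0, "ax": 0, "ay": 0, "az": 0, "claw": -1}

```text
time_s: 15.45
tcp_pos: [0.4587, 0.2695, 0.1055]
eef_rot: [180.0, 0.0, -10.2]
contact_force: [-1.4, 0.1, 1.3]
gripper_width: 0.0004
```

step_arm:
  increments:
    - {"tx": 0, "ty": 0, "tz": -0.5, "ax": 0, "ay": 0, "az": 0, "claw": -1}
    - {"tx": 0, "ty": 0, "tz": 0, "ax": 0, "ay": 0, "az": 0, "claw": -1}

```text
time_s: 15.65
tcp_pos: [0.4588, 0.2694, 0.105]
eef_rot: [-180.0, -0.0, -10.2]
contact_force: [-0.3, -0.5, 1.0]
gripper_width: 0.0003
```

step_arm:
  increments:
    - {"tx": 0, "ty": 0, "tz": -0.5, "ax": 0, "ay": 0, "az": 0, "claw": -1}
    - {"tx": 0, "ty": 0, "tz": 0, "ax": 0, "ay": 0, "az": 0, "claw": -1}

```text
time_s: 15.85
tcp_pos: [0.4587, 0.2695, 0.1045]
eef_rot: [180.0, -0.0, -10.2]
contact_force: [-0.1, -0.7, 1.4]
gripper_width: 0.0007
```

step_arm:
  increments:
    - {"tx": 0, "ty": 0, "tz": -0.5, "ax": 0, "ay": 0, "az": 0, "claw": -1}
    - {"tx": 0, "ty": 0, "tz": 0, "ax": 0, "ay": 0, "az": 0, "claw": -1}

```text
time_s: 16.05
tcp_pos: [0.4587, 0.2695, 0.1041]
eef_rot: [-180.0, -0.0, -10.2]
contact_force: [-1.6, 0.1, 2.8]
gripper_width: 0.0006
```

```bash
python3 -c "
from w import *
seat('w7.png');seat('s7.png','scene')
a=cv2.imread('pics/w7.png');b=cv2.imread('pics/s7.png')[190:360,130:330]
b=cv2.resize(b,(452,384));cv2.imwrite('pics/m7.png',cv2.resize(np.hstack([a,b]),(800,319)))"
```

```text
wrist [0.45874663 0.26947162 0.1040956 ] [-1.05148925  0.45972891  2.11035503]
bar 11072 c [515.9 217.9] size [ 64.8 135.9] yaw of y-axis 18.16 z med 109.2
plate z 78.34073309009663 slopes mm over box x,y -1.122466647738033 -3.7411317019191004
a hidden
b 511 z95 97.2 pad x -63.7..-60.8 y -70.3 world [442.  159.1]
c hidden
d hidden
scene [0.45873512 0.26948842 0.10409819] [-1.07864057  0.54484909  2.74919404]
bar 93 c [452.4 276.5] size [39.5 18. ] yaw of y-axis -40.79 z med 111.3
plate z 68.95262225549416 slopes mm over box x,y 26.551341320467436 -7.3053481726510725
a hidden
b hidden
c hidden
d hidden
```

View pics/m7.png

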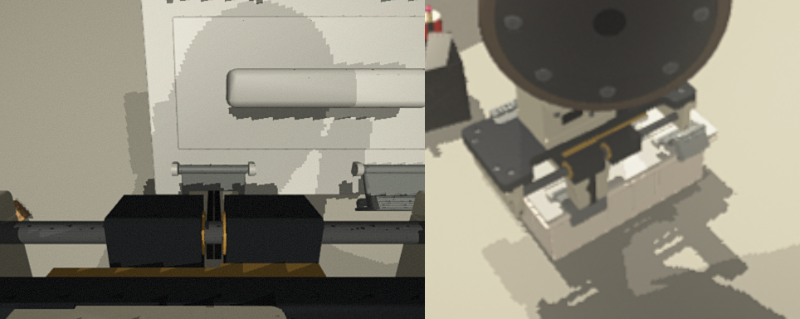

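The view shows the tips squarely on pad a (wrist (213,205), scene (590,205)). I continue in small steps until the stiff stop.

step_arm:
  increments:
    - {"tx": 0, "ty": 0, "tz": -0.5, "ax": 0, "ay": 0, "az": 0, "claw": -1}
    - {"tx": 0, "ty": 0, "tz": 0, "ax": 0, "ay": 0, "az": 0, "claw": -1}

```text
time_s: 16.35
tcp_pos: [0.4588, 0.2695, 0.1037]
eef_rot: [-180.0, -0.0, -10.2]
contact_force: [-2.4, 0.1, 5.0]
gripper_width: 0.0002
```

step_arm:
  increments:
    - {"tx": 0, "ty": 0, "tz": -0.5, "ax": 0, "ay": 0, "az": 0, "claw": -1}
    - {"tx": 0, "ty": 0, "tz": 0, "ax": 0, "ay": 0, "az": 0, "claw": -1}

```text
time_s: 16.55
tcp_pos: [0.4588, 0.2695, 0.1035]
eef_rot: [-180.0, -0.0, -10.2]
contact_force: [-3.3, -0.1, 6.5]
gripper_width: 0.0003
```

step_arm:
  increments:
    - {"tx": 0, "ty": 0, "tz": -0.5, "ax": 0, "ay": 0, "az": 0, "claw": -1}
    - {"tx": 0, "ty": 0, "tz": 0, "ax": 0, "ay": 0, "az": 0, "claw": -1}

```text
time_s: 16.75
tcp_pos: [0.4588, 0.2696, 0.1033]
eef_rot: [-180.0, -0.0, -10.2]
contact_force: [-5.1, -0.8, 11.3]
gripper_width: 0.0003
```

step_arm:
  increments:
    - {"tx": 0, "ty": 0, "tz": -0.4, "ax": 0, "ay": 0, "az": 0, "claw": -1}
    - {"tx": 0, "ty": 0, "tz": 0, "ax": 0, "ay": 0, "az": 0, "claw": -1}

```text
time_s: 16.95
tcp_pos: [0.4588, 0.2696, 0.1031]
eef_rot: [-180.0, -0.0, -10.2]
contact_force: [-5.7, -0.5, 12.6]
gripper_width: 0.0009
```

Stiffness is now about 20 N/mm with the tip 14.1 mm over the rim, as when shut. I back off and check the pad height.

step_arm:
  increments:
    - {"tx": 0, "ty": 0, "tz": 20, "ax": 0, "ay": 0, "az": 0, "claw": -1}
    - {"tx": -15, "ty": 5, "tz": 40, "ax": 0, "ay": 0, "az": 0, "claw": -1}
    - {"tx": -20, "ty": 0, "tz": 45, "ax": 0, "ay": 0, "az": 0, "claw": -1}
    - {"tx": -20, "ty": 0, "tz": 45, "ax": 0, "ay": 0, "az": 0, "claw": -1}
    - {"tx": 0, "ty": 0, "tz": 0, "ax": 0, "ay": 0, "az": 0, "claw": -1}
    - {"tx": 0, "ty": 0, "tz": 0, "ax": 0, "ay": 0, "az": 0, "claw": -1}

```text
time_s: 17.55
tcp_pos: [0.4036, 0.2749, 0.2534]
eef_rot: [-179.8, -0.1, -10.1]
contact_force: [-0.6, 0.3, -0.6]
gripper_width: 0.0009
```

```bash
cat > clips.py <<'E'
from h import *
C0=np.array([523.2,195.0])
def clips(tag,cams=('wrist','scene')):
    y=np.radians(-10.2)
    for cam in cams:
        W=cloud(cap(cam,tag+cam+'.png'))*1000;d=W[...,:2]-C0
        lx=d[...,0]*np.cos(y)+d[...,1]*np.sin(y);ly=-d[...,0]*np.sin(y)+d[...,1]*np.cos(y);Z=W[...,2]
        print(cam,r.get_state()['contact_force'].round(1))
        for k,sx,sy in(('a',-1,1),('b',-1,-1),('c',1,-1),('d',1,1)):
            q=(lx*sx>55)&(lx*sx<82)&(abs(ly*sy-62)<15)&(Z>60)&(Z<125)
            o=[]
            for lo in range(58,82,3):
                b=q&(lx*sx>=lo)&(lx*sx<lo+3);o.append('%.1f'%np.median(Z[b]) if b.sum()>4 else '-')
            p=(abs(lx*sx-60)<8)&(abs(ly*sy-96)<5)&(Z>65)&(Z<90)
            print(k,'z at |x| 58,61..79:',*o,' plate corner',round(float(np.median(Z[p])),1) if p.sum()>4 else '-')
E
python3 -c "
from clips import *
clips('p1')"
```

```text
wrist [-0.2  0.4 -1.1]
a z at |x| 58,61..79: 81.2 81.2 81.0 81.0 83.3 84.3 84.3 81.8  plate corner 77.1
b z at |x| 58,61..79: 85.0 86.8 88.6 93.6 95.7 96.8 93.0 88.5  plate corner 77.5
c z at |x| 58,61..79: - - - - - - - -  plate corner -
d z at |x| 58,61..79: - - - - - - - -  plate corner -
scene [ 0.2  0.1 -0.9]
a z at |x| 58,61..79: 82.2 82.4 81.7 82.4 84.7 85.3 81.8 73.1  plate corner 78.1
b z at |x| 58,61..79: 86.6 - - 95.0 96.8 95.9 91.8 86.7  plate corner 78.8
c z at |x| 58,61..79: - - - - - - - -  plate corner -
d z at |x| 58,61..79: 85.4 86.3 88.0 90.5 93.8 94.7 95.2 -  plate corner 78.7
```

Clip a lies flat and holds, with its pad at 84.3 mm. The others are still up. Next is the diagonal clip, c.

step_arm:
  increments:
    - {"tx": 36.7, "ty": -31, "tz": 0, "ax": 0, "ay": 0, "az": 0, "claw": -1}
    - {"tx": 36.7, "ty": -31, "tz": 0, "ax": 0, "ay": 0, "az": 0, "claw": -1}
    - {"tx": 36.7, "ty": -31, "tz": 0, "ax": 0, "ay": 0, "az": 0, "claw": -1}
    - {"tx": 36.7, "ty": -31, "tz": 0, "ax": 0, "ay": 0, "az": 0, "claw": -1}
    - {"tx": 36.7, "ty": -31, "tz": 0, "ax": 0, "ay": 0, "az": 0, "claw": -1}
    - {"tx": 0, "ty": 0, "tz": -40, "ax": 0, "ay": 0, "az": 0, "claw": -1}
    - {"tx": 0, "ty": 0, "tz": -40, "ax": 0, "ay": 0, "az": 0, "claw": -1}
    - {"tx": 0, "ty": 0, "tz": -30, "ax": 0, "ay": 0, "az": 0, "claw": -1}
    - {"tx": 0, "ty": 0, "tz": -20, "ax": 0, "ay": 0, "az": 0, "claw": -1}
    - {"tx": 0, "ty": 0, "tz": 0, "ax": 0, "ay": 0, "az": 0, "claw": -1}
    - {"tx": 0, "ty": 0, "tz": 0, "ax": 0, "ay": 0, "az": 0, "claw": -1}

```text
time_s: 18.75
tcp_pos: [0.5871, 0.1189, 0.1211]
eef_rot: [179.9, 0.1, -10.2]
contact_force: [-1.0, 0.0, 1.8]
gripper_width: 0.0004
```

step_arm:
  increments:
    - {"tx": 0, "ty": 1, "tz": -5, "ax": 0, "ay": 0, "az": 0, "claw": -1}
    - {"tx": 0, "ty": 0, "tz": -2, "ax": 0, "ay": 0, "az": 0, "claw": -1}
    - {"tx": 0, "ty": 0, "tz": -2, "ax": 0, "ay": 0, "az": 0, "claw": -1}
    - {"tx": 0, "ty": 0, "tz": -1, "ax": 0, "ay": 0, "az": 0, "claw": -1}
    - {"tx": 0, "ty": 0, "tz": 0, "ax": 0, "ay": 0, "az": 0, "claw": -1}

```text
time_s: 19.25
tcp_pos: [0.5875, 0.1206, 0.1126]
eef_rot: [-180.0, -0.1, -10.2]
contact_force: [0.4, -0.7, 1.1]
gripper_width: -0.0
```

step_arm:
  increments:
    - {"tx": 0, "ty": 0, "tz": -1, "ax": 0, "ay": 0, "az": 0, "claw": -1}
    - {"tx": 0, "ty": 0, "tz": 0, "ax": 0, "ay": 0, "az": 0, "claw": -1}

```text
time_s: 19.45
tcp_pos: [0.5873, 0.1205, 0.1113]
eef_rot: [-180.0, -0.0, -10.2]
contact_force: [0.5, 0.0, 1.6]
gripper_width: 0.0005
```

step_arm:
  increments:
    - {"tx": 0, "ty": 0, "tz": -1, "ax": 0, "ay": 0, "az": 0, "claw": -1}
    - {"tx": 0, "ty": 0, "tz": 0, "ax": 0, "ay": 0, "az": 0, "claw": -1}

```text
time_s: 19.65
tcp_pos: [0.5875, 0.1205, 0.1104]
eef_rot: [-180.0, -0.0, -10.2]
contact_force: [0.3, 0.4, 2.2]
gripper_width: 0.0004
```

step_arm:
  increments:
    - {"tx": 0, "ty": 0, "tz": -1, "ax": 0, "ay": 0, "az": 0, "claw": -1}
    - {"tx": 0, "ty": 0, "tz": 0, "ax": 0, "ay": 0, "az": 0, "claw": -1}

```text
time_s: 19.85
tcp_pos: [0.5877, 0.1205, 0.1095]
eef_rot: [-180.0, -0.1, -10.2]
contact_force: [1.5, -1.2, 3.9]
gripper_width: 0.0008
```

step_arm:
  increments:
    - {"tx": 0, "ty": 0, "tz": -1, "ax": 0, "ay": 0, "az": 0, "claw": -1}
    - {"tx": 0, "ty": 0, "tz": 0, "ax": 0, "ay": 0, "az": 0, "claw": -1}

```text
time_s: 20.05
tcp_pos: [0.588, 0.1205, 0.1086]
eef_rot: [-180.0, -0.1, -10.2]
contact_force: [2.4, -1.7, 4.7]
gripper_width: 0.0005
```

step_arm:
  increments:
    - {"tx": 0, "ty": 0, "tz": -1, "ax": 0, "ay": 0, "az": 0, "claw": -1}
    - {"tx": 0, "ty": 0, "tz": 0, "ax": 0, "ay": 0, "az": 0, "claw": -1}

```text
time_s: 20.25
tcp_pos: [0.5881, 0.1205, 0.1077]
eef_rot: [-180.0, -0.1, -10.2]
contact_force: [2.6, -2.6, 5.0]
gripper_width: 0.0006
```

step_arm:
  increments:
    - {"tx": 0, "ty": 0, "tz": -0.7, "ax": 0, "ay": 0, "az": 0, "claw": -1}
    - {"tx": 0, "ty": 0, "tz": 0, "ax": 0, "ay": 0, "az": 0, "claw": -1}

```text
time_s: 20.45
tcp_pos: [0.5882, 0.1206, 0.107]
eef_rot: [-180.0, -0.1, -10.2]
contact_force: [3.5, -0.9, 4.0]
gripper_width: 0.0006
```

step_arm:
  increments:
    - {"tx": 0, "ty": 0, "tz": -0.7, "ax": 0, "ay": 0, "az": 0, "claw": -1}
    - {"tx": 0, "ty": 0, "tz": 0, "ax": 0, "ay": 0, "az": 0, "claw": -1}

```text
time_s: 20.65
tcp_pos: [0.5878, 0.1206, 0.1061]
eef_rot: [-180.0, -0.1, -10.2]
contact_force: [3.7, 0.1, 4.5]
gripper_width: 0.0001
```

step_arm:
  increments:
    - {"tx": 0, "ty": 0, "tz": -0.7, "ax": 0, "ay": 0, "az": 0, "claw": -1}
    - {"tx": 0, "ty": 0, "tz": 0, "ax": 0, "ay": 0, "az": 0, "claw": -1}

```text
time_s: 20.85
tcp_pos: [0.5869, 0.1205, 0.1048]
eef_rot: [180.0, 0.0, -10.2]
contact_force: [1.7, 0.4, 2.7]
gripper_width: 0.0004
```

step_arm:
  increments:
    - {"tx": 0, "ty": 0, "tz": -0.7, "ax": 0, "ay": 0, "az": 0, "claw": -1}
    - {"tx": 0, "ty": 0, "tz": 0, "ax": 0, "ay": 0, "az": 0, "claw": -1}

```text
time_s: 21.05
tcp_pos: [0.5867, 0.1204, 0.1039]
eef_rot: [180.0, 0.1, -10.2]
contact_force: [1.0, 0.3, 1.6]
gripper_width: 0.0006
```

step_arm:
  increments:
    - {"tx": 0, "ty": 0, "tz": -0.5, "ax": 0, "ay": 0, "az": 0, "claw": -1}
    - {"tx": 0, "ty": 0, "tz": 0, "ax": 0, "ay": 0, "az": 0, "claw": -1}

```text
time_s: 21.25
tcp_pos: [0.5867, 0.1204, 0.1037]
eef_rot: [180.0, 0.0, -10.2]
contact_force: [-0.5, 0.7, 4.8]
gripper_width: 0.0007
```

step_arm:
  increments:
    - {"tx": 0, "ty": 0, "tz": -0.5, "ax": 0, "ay": 0, "az": 0, "claw": -1}
    - {"tx": 0, "ty": 0, "tz": 0, "ax": 0, "ay": 0, "az": 0, "claw": -1}

```text
time_s: 21.45
tcp_pos: [0.5868, 0.1204, 0.1036]
eef_rot: [180.0, 0.0, -10.2]
contact_force: [-2.2, 1.5, 6.7]
gripper_width: 0.0007
```

step_arm:
  increments:
    - {"tx": 0, "ty": 0, "tz": 20, "ax": 0, "ay": 0, "az": 0, "claw": -1}
    - {"tx": 0, "ty": 0, "tz": 45, "ax": 0, "ay": 0, "az": 0, "claw": -1}
    - {"tx": -20, "ty": 4, "tz": 44, "ax": 0, "ay": 0, "az": 0, "claw": -1}
    - {"tx": -38, "ty": 7, "tz": 30, "ax": 0, "ay": 0, "az": 0, "claw": -1}
    - {"tx": -45, "ty": 8, "tz": 10, "ax": 0, "ay": 0, "az": 0, "claw": -1}
    - {"tx": -45, "ty": 8, "tz": 0, "ax": 0, "ay": 0, "az": 0, "claw": -1}
    - {"tx": 0, "ty": 0, "tz": 0, "ax": 0, "ay": 0, "az": 0, "claw": -1}

```text
time_s: 22.15
tcp_pos: [0.4345, 0.1469, 0.2525]
eef_rot: [-179.9, 0.1, -10.1]
contact_force: [1.3, 0.4, -0.1]
gripper_width: 0.0004
```

```bash
python3 -c "
from clips import *
clips('p2')"
```

```text
wrist [0.7 0.4 0.2]
a z at |x| 58,61..79: 80.9 80.9 81.1 81.1 83.1 84.4 84.2 83.7  plate corner 77.1
b z at |x| 58,61..79: 84.7 86.5 88.0 93.2 95.3 96.2 92.8 87.6  plate corner 76.9
c z at |x| 58,61..79: 80.8 80.5 80.6 80.6 82.6 83.9 83.7 82.9  plate corner 76.7
d z at |x| 58,61..79: 83.9 85.3 86.6 90.7 92.9 94.1 90.6 85.5  plate corner 76.8
scene [ 0.4 -0.6 -0. ]
a z at |x| 58,61..79: 82.1 82.0 82.3 82.2 85.2 85.4 82.6 71.7  plate corner 78.1
b z at |x| 58,61..79: 86.2 - - 95.5 96.7 95.2 91.4 86.9  plate corner 77.8
c z at |x| 58,61..79: 81.5 81.5 81.9 82.4 83.1 84.7 84.4 -  plate corner 77.3
d z at |x| 58,61..79: 83.8 85.4 86.8 89.5 92.6 94.7 94.4 -  plate corner 78.1
```

Clips a and c are both flat and holding, while b and d are still up. Next is b.

step_arm:
  increments:
    - {"tx": 1, "ty": 0, "tz": -40, "ax": 0, "ay": 0, "az": 0, "claw": -1}
    - {"tx": 0, "ty": 0, "tz": -40, "ax": 0, "ay": 0, "az": 0, "claw": -1}
    - {"tx": 0, "ty": 0, "tz": -32, "ax": 0, "ay": 0, "az": 0, "claw": -1}
    - {"tx": 0, "ty": 0, "tz": -18, "ax": 0, "ay": 0, "az": 0, "claw": -1}
    - {"tx": 0, "ty": 0, "tz": 0, "ax": 0, "ay": 0, "az": 0, "claw": -1}
    - {"tx": 0, "ty": 0, "tz": 0, "ax": 0, "ay": 0, "az": 0, "claw": -1}

```text
time_s: 22.85
tcp_pos: [0.4407, 0.1472, 0.1221]
eef_rot: [179.9, 0.1, -10.2]
contact_force: [0.1, -0.3, 0.4]
gripper_width: 0.0002
```

step_arm:
  increments:
    - {"tx": -3, "ty": 0, "tz": -5, "ax": 0, "ay": 0, "az": 0, "claw": -1}
    - {"tx": 0, "ty": 0, "tz": -2, "ax": 0, "ay": 0, "az": 0, "claw": -1}
    - {"tx": 0, "ty": 0, "tz": -2, "ax": 0, "ay": 0, "az": 0, "claw": -1}
    - {"tx": 0, "ty": 0, "tz": -1, "ax": 0, "ay": 0, "az": 0, "claw": -1}
    - {"tx": 0, "ty": 0, "tz": -1, "ax": 0, "ay": 0, "az": 0, "claw": -1}
    - {"tx": 0, "ty": 0, "tz": 0, "ax": 0, "ay": 0, "az": 0, "claw": -1}

```text
time_s: 23.45
tcp_pos: [0.4372, 0.1475, 0.1114]
eef_rot: [-180.0, -0.0, -10.2]
contact_force: [-0.3, 0.6, -0.1]
gripper_width: 0.0006
```

step_arm:
  increments:
    - {"tx": 0, "ty": 0, "tz": -1, "ax": 0, "ay": 0, "az": 0, "claw": -1}
    - {"tx": 0, "ty": 0, "tz": 0, "ax": 0, "ay": 0, "az": 0, "claw": -1}

```text
time_s: 23.65
tcp_pos: [0.4373, 0.1475, 0.1103]
eef_rot: [-180.0, -0.0, -10.2]
contact_force: [-0.4, 0.4, 1.0]
gripper_width: 0.0002
```

step_arm:
  increments:
    - {"tx": 0, "ty": 0, "tz": -1, "ax": 0, "ay": 0, "az": 0, "claw": -1}
    - {"tx": 0, "ty": 0, "tz": 0, "ax": 0, "ay": 0, "az": 0, "claw": -1}

```text
time_s: 23.85
tcp_pos: [0.4372, 0.1474, 0.1092]
eef_rot: [180.0, 0.0, -10.2]
contact_force: [-1.2, -0.6, 0.3]
gripper_width: 0.0003
```

step_arm:
  increments:
    - {"tx": 0, "ty": 0, "tz": -1, "ax": 0, "ay": 0, "az": 0, "claw": -1}
    - {"tx": 0, "ty": 0, "tz": 0, "ax": 0, "ay": 0, "az": 0, "claw": -1}

```text
time_s: 24.05
tcp_pos: [0.4372, 0.1475, 0.1083]
eef_rot: [180.0, 0.0, -10.2]
contact_force: [-0.5, 0.3, 0.7]
gripper_width: 0.0005
```

step_arm:
  increments:
    - {"tx": 0, "ty": 0, "tz": -1, "ax": 0, "ay": 0, "az": 0, "claw": -1}
    - {"tx": 0, "ty": 0, "tz": 0, "ax": 0, "ay": 0, "az": 0, "claw": -1}

```text
time_s: 24.25
tcp_pos: [0.4371, 0.1474, 0.1073]
eef_rot: [180.0, 0.0, -10.2]
contact_force: [-0.3, 0.8, 0.0]
gripper_width: 0.0003
```

step_arm:
  increments:
    - {"tx": 0, "ty": 0, "tz": -1, "ax": 0, "ay": 0, "az": 0, "claw": -1}
    - {"tx": 0, "ty": 0, "tz": 0, "ax": 0, "ay": 0, "az": 0, "claw": -1}

```text
time_s: 24.45
tcp_pos: [0.4372, 0.1475, 0.1063]
eef_rot: [180.0, 0.0, -10.2]
contact_force: [-1.0, 0.2, 1.9]
gripper_width: 0.0008
```

step_arm:
  increments:
    - {"tx": 0, "ty": 0, "tz": -0.7, "ax": 0, "ay": 0, "az": 0, "claw": -1}
    - {"tx": 0, "ty": 0, "tz": 0, "ax": 0, "ay": 0, "az": 0, "claw": -1}

```text
time_s: 24.65
tcp_pos: [0.4372, 0.1474, 0.1056]
eef_rot: [180.0, 0.0, -10.2]
contact_force: [-0.8, 0.5, 0.1]
gripper_width: 0.0004
```

step_arm:
  increments:
    - {"tx": 0, "ty": 0, "tz": -0.7, "ax": 0, "ay": 0, "az": 0, "claw": -1}
    - {"tx": 0, "ty": 0, "tz": 0, "ax": 0, "ay": 0, "az": 0, "claw": -1}

```text
time_s: 24.85
tcp_pos: [0.4372, 0.1474, 0.1049]
eef_rot: [180.0, 0.0, -10.2]
contact_force: [-1.3, -0.0, 1.4]
gripper_width: 0.0005
```

step_arm:
  increments:
    - {"tx": 0, "ty": 0, "tz": -0.7, "ax": 0, "ay": 0, "az": 0, "claw": -1}
    - {"tx": 0, "ty": 0, "tz": 0, "ax": 0, "ay": 0, "az": 0, "claw": -1}

```text
time_s: 25.05
tcp_pos: [0.4372, 0.1474, 0.1042]
eef_rot: [180.0, 0.0, -10.2]
contact_force: [-0.9, 0.2, 0.0]
gripper_width: 0.0006
```

step_arm:
  increments:
    - {"tx": 0, "ty": 0, "tz": -0.5, "ax": 0, "ay": 0, "az": 0, "claw": -1}
    - {"tx": 0, "ty": 0, "tz": 0, "ax": 0, "ay": 0, "az": 0, "claw": -1}

```text
time_s: 25.25
tcp_pos: [0.4373, 0.1475, 0.1038]
eef_rot: [180.0, -0.0, -10.2]
contact_force: [-1.1, 0.3, 2.6]
gripper_width: 0.0007
```

step_arm:
  increments:
    - {"tx": 0, "ty": 0, "tz": -0.5, "ax": 0, "ay": 0, "az": 0, "claw": -1}
    - {"tx": 0, "ty": 0, "tz": 0, "ax": 0, "ay": 0, "az": 0, "claw": -1}

```text
time_s: 25.45
tcp_pos: [0.4373, 0.1474, 0.1036]
eef_rot: [180.0, -0.0, -10.2]
contact_force: [-3.0, -0.2, 6.0]
gripper_width: 0.0002
```

step_arm:
  increments:
    - {"tx": 0, "ty": 0, "tz": -0.3, "ax": 0, "ay": 0, "az": 0, "claw": -1}
    - {"tx": 0, "ty": 0, "tz": 0, "ax": 0, "ay": 0, "az": 0, "claw": -1}

```text
time_s: 25.65
tcp_pos: [0.4373, 0.1474, 0.1034]
eef_rot: [180.0, -0.0, -10.2]
contact_force: [-3.1, -0.8, 8.6]
gripper_width: 0.0003
```

step_arm:
  increments:
    - {"tx": 0, "ty": 0, "tz": 20, "ax": 0, "ay": 0, "az": 0, "claw": -1}
    - {"tx": 0, "ty": 5, "tz": 45, "ax": 0, "ay": 0, "az": 0, "claw": -1}
    - {"tx": -5, "ty": 20, "tz": 45, "ax": 0, "ay": 0, "az": 0, "claw": -1}
    - {"tx": -5, "ty": 20, "tz": 40, "ax": 0, "ay": 0, "az": 0, "claw": -1}
    - {"tx": 0, "ty": 0, "tz": 0, "ax": 0, "ay": 0, "az": 0, "claw": -1}
    - {"tx": 0, "ty": 0, "tz": 0, "ax": 0, "ay": 0, "az": 0, "claw": -1}

```text
time_s: 26.25
tcp_pos: [0.4272, 0.1932, 0.2537]
eef_rot: [-179.9, -0.1, -10.1]
contact_force: [-0.4, -0.1, -0.8]
gripper_width: 0.0001
```

```bash
python3 -c "
from clips import *
clips('p3',('wrist',))
print(r.get_state()['tcp_pos'])"
```

```text
wrist [-0.1  0.7 -0.7]
a z at |x| 58,61..79: 80.8 80.8 81.0 80.7 82.8 83.9 84.1 83.4  plate corner 76.8
b z at |x| 58,61..79: 80.8 80.8 80.8 80.8 82.9 83.7 83.8 83.4  plate corner 76.8
c z at |x| 58,61..79: 80.6 80.6 80.6 80.7 82.1 - - -  plate corner 76.6
d z at |x| 58,61..79: 83.9 85.2 86.6 88.3 - - - -  plate corner 76.9
[0.4267868  0.1923666  0.25248573]
```

Clip b is shut, which leaves d, at (609,242.4).

step_arm:
  increments:
    - {"tx": 45.6, "ty": 12.5, "tz": 0, "ax": 0, "ay": 0, "az": 0, "claw": -1}
    - {"tx": 45.6, "ty": 12.5, "tz": 0, "ax": 0, "ay": 0, "az": 0, "claw": -1}
    - {"tx": 45.6, "ty": 12.5, "tz": 0, "ax": 0, "ay": 0, "az": 0, "claw": -1}
    - {"tx": 45.4, "ty": 12.5, "tz": 0, "ax": 0, "ay": 0, "az": 0, "claw": -1}
    - {"tx": 0, "ty": 0, "tz": -40, "ax": 0, "ay": 0, "az": 0, "claw": -1}
    - {"tx": 0, "ty": 0, "tz": -40, "ax": 0, "ay": 0, "az": 0, "claw": -1}
    - {"tx": 0, "ty": 0, "tz": -30, "ax": 0, "ay": 0, "az": 0, "claw": -1}
    - {"tx": 0, "ty": 0, "tz": -20, "ax": 0, "ay": 0, "az": 0, "claw": -1}
    - {"tx": 0, "ty": 0, "tz": 0, "ax": 0, "ay": 0, "az": 0, "claw": -1}
    - {"tx": 0, "ty": 0, "tz": 0, "ax": 0, "ay": 0, "az": 0, "claw": -1}

```text
time_s: 27.3
tcp_pos: [0.6093, 0.2417, 0.1221]
eef_rot: [179.9, 0.1, -10.2]
contact_force: [0.2, 0.7, 0.6]
gripper_width: 0.0005
```

step_arm:
  increments:
    - {"tx": 0, "ty": 0.5, "tz": -5, "ax": 0, "ay": 0, "az": 0, "claw": -1}
    - {"tx": 0, "ty": 0, "tz": -2, "ax": 0, "ay": 0, "az": 0, "claw": -1}
    - {"tx": 0, "ty": 0, "tz": -2, "ax": 0, "ay": 0, "az": 0, "claw": -1}
    - {"tx": 0, "ty": 0, "tz": -1, "ax": 0, "ay": 0, "az": 0, "claw": -1}
    - {"tx": 0, "ty": 0, "tz": -1, "ax": 0, "ay": 0, "az": 0, "claw": -1}
    - {"tx": 0, "ty": 0, "tz": 0, "ax": 0, "ay": 0, "az": 0, "claw": -1}

```text
time_s: 27.9
tcp_pos: [0.6096, 0.2431, 0.1123]
eef_rot: [-180.0, -0.0, -10.2]
contact_force: [0.3, 0.6, 0.9]
gripper_width: 0.0007
```

step_arm:
  increments:
    - {"tx": 0, "ty": 0, "tz": -1, "ax": 0, "ay": 0, "az": 0, "claw": -1}
    - {"tx": 0, "ty": 0, "tz": 0, "ax": 0, "ay": 0, "az": 0, "claw": -1}

```text
time_s: 28.1
tcp_pos: [0.6094, 0.243, 0.1109]
eef_rot: [-180.0, 0.0, -10.2]
contact_force: [0.7, 0.8, 0.9]
gripper_width: 0.0003
```

step_arm:
  increments:
    - {"tx": 0, "ty": 0, "tz": -1, "ax": 0, "ay": 0, "az": 0, "claw": -1}
    - {"tx": 0, "ty": 0, "tz": 0, "ax": 0, "ay": 0, "az": 0, "claw": -1}

```text
time_s: 28.3
tcp_pos: [0.6097, 0.243, 0.1101]
eef_rot: [-180.0, -0.0, -10.2]
contact_force: [1.1, 0.3, 2.5]
gripper_width: 0.0002
```

step_arm:
  increments:
    - {"tx": 0, "ty": 0, "tz": -1, "ax": 0, "ay": 0, "az": 0, "claw": -1}
    - {"tx": 0, "ty": 0, "tz": 0, "ax": 0, "ay": 0, "az": 0, "claw": -1}

```text
time_s: 28.5
tcp_pos: [0.6099, 0.243, 0.1093]
eef_rot: [-180.0, -0.0, -10.2]
contact_force: [1.5, -0.9, 2.9]
gripper_width: 0.0005
```

step_arm:
  increments:
    - {"tx": 0, "ty": 0, "tz": -1, "ax": 0, "ay": 0, "az": 0, "claw": -1}
    - {"tx": 0, "ty": 0, "tz": 0, "ax": 0, "ay": 0, "az": 0, "claw": -1}

```text
time_s: 28.7
tcp_pos: [0.6101, 0.243, 0.1084]
eef_rot: [-180.0, -0.1, -10.2]
contact_force: [3.7, -1.0, 5.6]
gripper_width: 0.0006
```

step_arm:
  increments:
    - {"tx": 0, "ty": 0, "tz": -0.8, "ax": 0, "ay": 0, "az": 0, "claw": -1}
    - {"tx": 0, "ty": 0, "tz": 0, "ax": 0, "ay": 0, "az": 0, "claw": -1}

```text
time_s: 28.9
tcp_pos: [0.61, 0.2431, 0.1076]
eef_rot: [-180.0, -0.1, -10.2]
contact_force: [4.2, -0.3, 4.3]
gripper_width: 0.0005
```

step_arm:
  increments:
    - {"tx": 0, "ty": 0, "tz": -0.8, "ax": 0, "ay": 0, "az": 0, "claw": -1}
    - {"tx": 0, "ty": 0, "tz": 0, "ax": 0, "ay": 0, "az": 0, "claw": -1}

```text
time_s: 29.1
tcp_pos: [0.6099, 0.2431, 0.1067]
eef_rot: [-180.0, -0.1, -10.2]
contact_force: [3.7, -0.1, 3.6]
gripper_width: 0.0003
```

step_arm:
  increments:
    - {"tx": 0, "ty": 0, "tz": -0.8, "ax": 0, "ay": 0, "az": 0, "claw": -1}
    - {"tx": 0, "ty": 0, "tz": 0, "ax": 0, "ay": 0, "az": 0, "claw": -1}

```text
time_s: 29.3
tcp_pos: [0.6092, 0.2431, 0.1054]
eef_rot: [-180.0, 0.0, -10.2]
contact_force: [2.6, 0.6, 3.1]
gripper_width: 0.0007
```

step_arm:
  increments:
    - {"tx": 0, "ty": 0, "tz": -0.7, "ax": 0, "ay": 0, "az": 0, "claw": -1}
    - {"tx": 0, "ty": 0, "tz": 0, "ax": 0, "ay": 0, "az": 0, "claw": -1}

```text
time_s: 29.5
tcp_pos: [0.6086, 0.2428, 0.1041]
eef_rot: [180.0, 0.1, -10.2]
contact_force: [1.2, 1.0, 0.5]
gripper_width: 0.0007
```

step_arm:
  increments:
    - {"tx": 0, "ty": 0, "tz": -0.5, "ax": 0, "ay": 0, "az": 0, "claw": -1}
    - {"tx": 0, "ty": 0, "tz": 0, "ax": 0, "ay": 0, "az": 0, "claw": -1}

```text
time_s: 29.7
tcp_pos: [0.6086, 0.2428, 0.1038]
eef_rot: [180.0, 0.1, -10.2]
contact_force: [-1.1, 0.9, 2.1]
gripper_width: 0.0001
```

step_arm:
  increments:
    - {"tx": 0, "ty": 0, "tz": -0.4, "ax": 0, "ay": 0, "az": 0, "claw": -1}
    - {"tx": 0, "ty": 0, "tz": 0, "ax": 0, "ay": 0, "az": 0, "claw": -1}

```text
time_s: 29.9
tcp_pos: [0.6087, 0.2428, 0.1037]
eef_rot: [180.0, 0.1, -10.2]
contact_force: [-2.1, 0.7, 2.0]
gripper_width: 0.0005
```

step_arm:
  increments:
    - {"tx": 0, "ty": 0, "tz": -0.3, "ax": 0, "ay": 0, "az": 0, "claw": -1}
    - {"tx": 0, "ty": 0, "tz": 0, "ax": 0, "ay": 0, "az": 0, "claw": -1}

```text
time_s: 30.1
tcp_pos: [0.6088, 0.2428, 0.1036]
eef_rot: [180.0, 0.1, -10.2]
contact_force: [-3.8, 0.4, 4.5]
gripper_width: 0.0006
```

It snapped and is on the stop. I retreat and check everything.

step_arm:
  increments:
    - {"tx": 0, "ty": 0, "tz": 20, "ax": 0, "ay": 0, "az": 0, "claw": -1}
    - {"tx": 0, "ty": 0, "tz": 45, "ax": 0, "ay": 0, "az": 0, "claw": -1}
    - {"tx": -5, "ty": 0, "tz": 48, "ax": 0, "ay": 0, "az": 0, "claw": -1}
    - {"tx": -15, "ty": 0, "tz": 45, "ax": 0, "ay": 0, "az": 0, "claw": -1}
    - {"tx": -40, "ty": -10, "tz": 20, "ax": 0, "ay": 0, "az": 0, "claw": -1}
    - {"tx": -45, "ty": -15, "tz": 0, "ax": 0, "ay": 0, "az": 0, "claw": -1}
    - {"tx": -45, "ty": -15, "tz": 0, "ax": 0, "ay": 0, "az": 0, "claw": -1}
    - {"tx": -35, "ty": -15, "tz": 0, "ax": 0, "ay": 0, "az": 0, "claw": -1}
    - {"tx": 0, "ty": 0, "tz": 0, "ax": 0, "ay": 0, "az": 0, "claw": -1}
    - {"tx": 0, "ty": 0, "tz": 0, "ax": 0, "ay": 0, "az": 0, "claw": -1}

```text
time_s: 31.1
tcp_pos: [0.4241, 0.1878, 0.2823]
eef_rot: [-179.9, -0.1, -10.1]
contact_force: [0.3, 0.2, -0.3]
gripper_width: 0.0005
```

```bash
python3 -c "
from clips import *
clips('p4',('wrist','scene','top'))
a=cv2.imread('pics/top0.png')[90:190,220:420];b=cv2.imread('pics/p4top.png')[90:190,220:420]
print('diff by top, mug/punch/stapler region',(np.abs(a.astype(int)-b).max(-1)>40).mean())
cv2.imwrite('pics/m8.png',cv2.resize(np.hstack([cv2.imread('pics/p4wrist.png'),cv2.imread('pics/p4top.png')]),(800,300)))"
```

```text
wrist [-0.1 -0.5 -0.2]
a z at |x| 58,61..79: 80.8 80.9 80.5 80.7 83.0 84.1 84.3 83.7  plate corner 76.8
b z at |x| 58,61..79: 80.7 80.8 80.7 80.8 82.9 84.1 84.0 83.5  plate corner 76.7
c z at |x| 58,61..79: 80.7 80.5 80.7 80.6 82.5 83.9 83.4 -  plate corner 76.6
d z at |x| 58,61..79: 80.5 80.6 80.6 80.7 82.6 83.9 83.7 -  plate corner 76.7
scene [0.4 0.5 0.2]
a z at |x| 58,61..79: 81.6 81.7 81.6 82.1 85.1 85.4 83.3 71.5  plate corner 77.9
b z at |x| 58,61..79: 81.5 81.3 82.0 82.5 84.4 85.0 82.1 71.6  plate corner 78.1
c z at |x| 58,61..79: 81.8 81.4 81.4 81.8 82.8 84.6 84.7 -  plate corner 76.9
d z at |x| 58,61..79: 81.5 81.3 81.3 81.5 82.4 84.1 84.7 83.8  plate corner 77.7
top [ 0.8  0.3 -0.3]
a z at |x| 58,61..79: 81.4 80.6 81.3 80.4 83.4 83.4 83.7 -  plate corner 77.7
b z at |x| 58,61..79: 80.9 81.9 81.5 80.1 84.6 83.2 82.1 -  plate corner 76.8
c z at |x| 58,61..79: 80.9 80.2 80.4 80.3 80.5 84.5 83.5 83.6  plate corner 76.1
d z at |x| 58,61..79: 81.2 81.5 79.7 80.5 81.4 83.8 82.8 85.0  plate corner 76.5
diff by top, mug/punch/stapler region 0.0
```

View pics/m8.png

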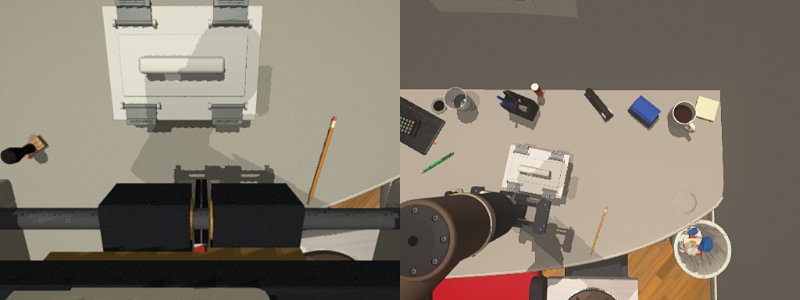

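The images show the lid level on the box with all four clips flat (pads at about 84 mm). The stapler, punch and mug have not moved, and the robot is clear. I hand in.

```bash
python3 -c "
from plant import r
print(r.close_job())"
```

```text
the job is handed in; nothing more can be done
None
```

The lid is on the box and all four clips are pressed shut, in the order a, c, b, d (both pairs diagonal). I handed the job in after about 31 s of the 64 s allowed; it gave no verdict.

- **Lid:** I set it into the mouth by its bar with the clips up. It caught slightly on the +y side on the way in, and a shift of about 2 mm freed it. Before clipping it sat level on the seal.
- **Force:** the highest reading while pressing was 12.6 N vertical (about 14 N in total), on clip a. The others peaked at about 9 N or less. All are below the 20 N crack limit, though I only read the force at the end of each small step.
- **Final checks:** the wrist camera shows all four clips flat, with pads 83.9–84.3 mm high, and the plate corners level within 0.2 mm. The scene and top cameras agree to within about 1–2 mm.
- **Mug, stapler and hole punch:** the top-camera image of that area is unchanged, and the robot was clear of everything at hand-in.
- **Less certain:** the snap showed as a clear force drop on c and d, but hardly at all on a and b. For those two I rely on reaching the stiff stop at 14 mm over the rim, and on their staying flat in the later pictures.

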